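# Load a kit module into the clamshell tester

### The job

First slide the red safety catch of the blue tester fully outwards, then swing its lid up, until it stands nearly upright, and leave it there. Next take the orange module out of its black rack by its two ends, square it up flush against both yellow fences of the squaring plate and let go of it there; then take it again by its long sides and lay it flat, green board up, in the tester's nest. Last, close the lid fully and gently, and let go; leave the other things on the table where they are.

Things in the scene. Friction and masses are not known exactly. Their poses are not given: they have to be found in the camera images.
- tester: The tester, fixed to the table: blue base 180 x 190 x 24 mm (reaching 80 mm to the front and 100 mm to the back). Origin at the underside, z up; -x is its front, where the lid's handle is; +y the side of the catch. Two aluminium hinge posts at its back, x 64 to 82 mm, y +/-55 to 77 mm, 71 mm high
- nest (a point): Centre of the floor of the tester's nest, 24 mm above the table. Axes as tester. The nest takes the module flat, its long axis along x either way round: black end walls 34 mm high, 44 mm wide, 6 mm thick, faces at x = +/-31 mm; low lips 6 mm high, 8 mm thick, faces at y = +/-24 mm. So in the nest the fingers can reach only the module's long sides
- hinge (a point): Middle of the lid's hinge axis, 66 mm above the table, 78 mm behind (+x of) the nest's centre; the axis runs along the tester's y
- handle (a point): Middle of the lid's handle: straight black round bar, 12 mm in diameter, 120 mm long along the tester's y, 185 mm from the hinge axis (level with it, in front of it, when shut), on two 12 mm arms at its ends, 50 mm clear of the lid's front edge. Lid: clear panel in an aluminium frame, 135 x 156 x 8 mm, underside 62 mm above the table when shut. The point turns with the lid
- lid (a joint): Lid angle, rad: 0 shut, growing as the handle swings up and over towards +x of the tester; stop at 1.75. Stiff hinge (0.4 N m): the lid (0.3 kg) stays where it is left; about 4 N at the handle moves it. Locked by the catch until that is slid out; counts as open above 1.3
- peg (a point): Middle of the upright red peg (14 mm in diameter, 22 mm high, this point 11 mm above the red plate it stands on, 88 mm above the table) of the safety catch, on the aluminium pillar at the tester's +y side. Moving the peg along the tester's +y (away from the lid) slides the catch's tongue off the lid's edge
- catch (a joint): Travel of the safety catch, m: about 0 to 0.004 at the start (locked), 0.028 fully out, towards the tester's +y. It resists with about 4 N of friction and stays where it is left; the lid is free above 0.018
- module_center (a point): Centre of the loose module: orange box with a green board on top, 58 (x) x 44 (y) x 32 (z) mm, about 0.16 kg; the point is 16 mm above its underside. Starts lying in the rack, its x along the rack's x
- rack: Black parking rack, fixed: floor 75 x 72 mm, 6 mm thick, with side walls 34 mm higher than the floor along its x, 54 mm apart inside, 8 mm thick; both ends (+/-x) are open, so the module can be taken only by its ends. Origin at the centre of its underside
- corner (a point): Squaring plate (aluminium, fixed, 140 x 130 mm, top 6 mm above the table): inside corner of its two yellow fences, on the plate's top. Fences 8 mm high, 8 mm thick, 120 mm long; one faces -x, the other -y of this frame. A module squared with its long axis along x has its centre at x -29, y -22, z +16 mm here. The plate reaches 120 mm to -x and 110 mm to -y of this point
- spool: Bystander: solder spool, 56 mm in diameter, 42 mm high; origin at the centre of its underside
- tin: Bystander: small tin with a yellow sponge, 60 x 40 x 16 mm; origin at the centre of its underside
- driver: Bystander: screwdriver, 160 mm long, lying; origin under its middle
- jar: Bystander: flux jar, 44 mm in diameter, 55 mm high; origin at the centre of its underside
- pliers: Bystander: pliers with red handles, about 155 mm long, lying; origin under the joint
- sucker: Bystander: yellow solder sucker, about 150 mm long, 18 mm thick, lying; origin under its middle

How it is judged (in metres and radians):
On the way, in this order (a step that is already met when the one before it is completed fails the run):
1. the catch is slid out while the lid is still shut (value of joint catch above 0.02 m and value of joint lid below 0.06 rad), for 0.1 s.
2. the lid stands open and is left there (value of joint lid above 1.3 rad and contact force between the fingers and lid below 0.05 N), for 0.2 s.
3. the module lies squared against both fences, let go (contact force between the fingers and module below 0.05 N and z of module_center in the frame of corner between 0.014 and 0.018 m and ((x of module_center in the frame of corner between -0.0315 and -0.0265 m and y of module_center in the frame of corner between -0.0245 and -0.0195 m and angle between the x axis of module_center and the x axis of corner, either way round below 0.05 rad) or (y of module_center in the frame of corner between -0.0315 and -0.0265 m and x of module_center in the frame of corner between -0.0245 and -0.0195 m and angle between the x axis of module_center and the y axis of corner, either way round below 0.05 rad)) and linear speed of module below 0.02 m/s), for 0.2 s.
4. the module lies in the nest, let go, the lid still open (contact force between the fingers and module below 0.05 N and value of joint lid above 0.8 rad and linear speed of module below 0.02 m/s and x of module_center in the frame of nest between -0.004 and 0.004 m and y of module_center in the frame of nest between -0.004 and 0.004 m and z of module_center in the frame of nest between 0.013 and 0.019 m and angle between the x axis of module_center and the x axis of nest, either way round below 0.08 rad and angle between module_center's own z axis and vertical below 0.06 rad), for 0.2 s.
At the end, for the whole second after the job is handed in: the lid is shut (under 0.04 rad) and let go; the module rests flat in the nest, board up, within 4 mm of its centre in x and y and 3 mm in height, its long axis along the nest within 0.08 rad, tilted under 0.06 rad (value of joint lid below 0.04 rad and contact force between the fingers and module below 0.05 N and contact force between the fingers and lid below 0.05 N and linear speed of module below 0.02 m/s and x of module_center in the frame of nest between -0.004 and 0.004 m and y of module_center in the frame of nest between -0.004 and 0.004 m and z of module_center in the frame of nest between 0.013 and 0.019 m and angle between the x axis of module_center and the x axis of nest, either way round below 0.08 rad and angle between module_center's own z axis and vertical below 0.06 rad); the robot touches nothing.
It fails at once if a bystander is moved by more than 30 mm (distance of any of spool, tin, driver, jar, pliers, sucker from where it was at the start of the episode above 0.03 m).
It fails at once if the lid is slammed (closing faster than 2.5 rad/s) (velocity of joint lid below -2.5 rad/s).
It also fails if it takes over 72 s, if anything falls off the work surface, if the arm or the gripper's body presses on something with over 40 N, if the wrist force passes 120 N, or if a joint passes its speed limit or range.

### The arm

A 7-joint arm with a two-finger parallel gripper is mounted at the origin on the work surface. World frame = base frame: x ahead of the robot, y to its left, z up, the work surface at z = 0. Lengths are in mm, angles in rad, forces in N, time in s.
With the tool pointing down it reaches from about 400 to 875 mm from the base axis. Payload 4.4 kg.
Tool frame: the origin (TCP) lies midway between the tips of the shut fingers; the grasp point (between the pads) lies 19 mm behind it; x points along the fingers, z is the direction in which the jaws open and shut, and the axes are right-handed (so a half turn about x gives the same grasp; the last joint's range is limited). The gripper opens to 85 mm and grips with 20 to 120 N. Pads are 22 mm wide; open, the fingers measure 114 mm over their backs; the gripper's body (76 mm by 85 mm) begins 54 mm behind the grasp point. The pads swing forward as they close: fully open they stand 13 mm farther back than shut.
Start: joints at [1.052, 0.628, 0.038, 1.517, -0.027, 0.996, -0.02], TCP at [284.394, -584.498, 231.313] pointing down, gripper open.
Joint ranges: [-3.06, 3.06], [-0.37, 2.12], [-1.25, 1.32], [0.18, 2.47], [-1.1, 4.24], [0.23, 1.98], [-2.94, 2.94]. Speed limits (rad/s): [2.57, 2.57, 3.14, 3.14, 3.14, 3.14, 3.14].

### API

Orientations are given as [roll, pitch, yaw] about the fixed x, y, z axes, in that order (R = Rz(yaw) Ry(pitch) Rx(roll)).
In Python, from cell import ctrl gives the robot as it stands. The module is installed in compiled form; this text tells all that it offers.
- The arm moves only by the tool servo_tool, never from a script. Its argument "rows" is a list of rows, each an object of numbers: "dx", "dy", "dz": the shift along the tool's x, y, z in units of 750 mm (1.0 is 750 mm); "wx", "wy", "wz": the turn, a rotation vector about the tool's x, y, z in units of 6 degrees (1.0 is 6 degrees); "fingers": the closure, from 0 (fully open) to 1 (shut). In form: [{"dx": .., "dy": .., "dz": .., "wx": .., "wy": .., "wz": .., "fingers": ..}, ...]. A call has 1 to 5 rows; each row shifts and turns the commanded pose from where the row before left it, along the tool's axes as they then stand; what a row does not reach is not made up. A row lasts 1/8 s, in which the tool goes at most 62.5 mm and 10.7 degrees, less where a joint would pass 70% of its speed; a pose out of reach is approached as far as the arm can. A call with a number of a shift or a turn outside -1 to 1 is refused whole. A call with a gripper value outside its range is refused whole. The fingers move at their own pace and stop on an object; the grip force is fixed at half the most. Time passes only in rows, so rows that do not move let the fingers close. It gives the time, the measured TCP pose, the force and the opening at its end, in the units of the state.
- ctrl.read_state(): the state, without advancing time (a new reading comes with each control period).
- ctrl.get_image(name): name is "scene" or "top" or "wrist"; returns the picture (480x640x3 uint8, red, green, blue); there is no depth.
- ctrl.camera_info(name): a dict with "fovy" (degrees; the focal length in pixels is half the picture's height over the tangent of half this angle, whatever the lens; pixels are square), "cx", "cy" (the principal point, pixels), "k1" (the pictures are not rectified: a ray, as slopes to the right and down, at radius r is drawn at 1 + k1 r^2 times it, then the intrinsics apply), "R" (3x3) and "t" (3): a world point X has camera coordinates R X + t. Camera axes: x right, y down, z forward; pixel columns grow to the right and rows downward; lengths in mm; the calibration is good to about 2 mm. A picture is of the moment at which its call begins: read the wrist's pose just before it. camera_info takes no time and is no camera call; for the wrist camera it gives the pose at the moment of the call.
- ctrl.finish_job(): hands the job in, once; it reports no verdict.
Trained networks look in the newest picture that a camera, given by its name, has taken for a name from the list of things; names that differ only in an ending like _2 or _b are one class to them, and where a whole thing is asked for, a point or a joint stands for the part that bears it (a point fixed in the world has none). Each returns a list of dicts, best first, with "conf" (0 to 1); they miss things now and then, are a little off and sometimes report something else, mostly with a low value. They report only what shows in the picture. A call takes as long as a camera call.
- ctrl.search_frame(label, camera): "extent" ([centre column, centre row, width, height] in pixels, round what is visible of it).
- ctrl.silhouettes(label, camera): "region" (480x640 bool, what is visible of it) and "extent" ([centre column, centre row, width, height] in pixels, round what is visible of it).
- ctrl.mark_of(label, camera): "point" ([column, row] in pixels: a listed point, or the origin of a listed thing).
The state is a dict: "clock": time; "qpos": joint angles; "qd": joint speeds; "tau": joint torques, N m; "eef_pos": TCP position; "tool_rot": TCP orientation; "force": force on the tool from outside, world axes, zero at the start; "torque": the same for the moment, N m; "width": finger opening in mm.
Only numpy, scipy, OpenCV 4.12 (cv2) and the standard library are available. Lean on these libraries where they do the work, as an engineer would, in place of code of your own. Each camera call takes 0.05 s, during which the arm holds its last target.

## Working session

There is one attempt and no reset: what is moved stays moved. The work goes in short steps, Python scripts to look and compute and a tool call to move; the robot and the scene stay as the last step left them, time stands still between calls to the robot, and variables do not carry over. Pictures are saved under pics/ and viewed, and the job is handed in when it is done.

Besides the shell and the picture viewer there is one more tool, called after ">>>" as a command line: name --argument value ..., lists and objects as JSON in quotes. servo_tool: Moves the arm, as the interface text tells. Its arguments: {"type":"object","properties":{"rows":{"type":"array"}},"required":["rows"]}

```bash
mkdir -p pics; ls; python3 - <<'E'
from cell import ctrl
import cv2
s=ctrl.read_state();print(s)
for n in ["scene","top","wrist"]:
    i=ctrl.camera_info(n);print(n,i)
    im=ctrl.get_image(n);cv2.imwrite(f"pics/{n}0.png",im[:,:,::-1])
E
```

```text
pics
{'clock': 0.0, 'qpos': array([ 1.05220185,  0.62936666,  0.03844411,  1.51839673, -0.02697871,
        0.99629918, -0.01999097]), 'qd': array([ 4.90181154e-05,  3.69653085e-05, -1.34898732e-03, -6.49235591e-04,
       -1.19728643e-03,  4.45846911e-04,  2.77379400e-05]), 'tau': array([ 5.29441386e-04, -5.63393569e+01,  1.22610502e+00, -1.93441504e+01,
        1.08525294e-02,  1.04482824e-02, -2.81357563e-05]), 'eef_pos': array([ 284.09888711, -583.91045675,  230.36665236]), 'tool_rot': array([-3.11770852,  1.56884453,  2.04749317]), 'force': array([-0.20323404, -0.77448226, -0.85085848]), 'torque': array([-0.01714096,  0.02590529, -0.00532256]), 'width': 85.09842096749693}
scene {'fovy': 54.453384300814264, 'cx': 317.47083364231764, 'cy': 235.8041661107224, 'k1': 0.016231929025598325, 'R': array([[ 0.70849235,  0.70566537, -0.0086588 ],
       [ 0.46755872, -0.47855143, -0.74322094],
       [-0.52860896,  0.52251786, -0.66899003]]), 't': array([-365.39844254, -203.24777113, 1555.94911655])}
top {'fovy': 44.2812667440911, 'cx': 329.1763182672951, 'cy': 234.09863375312588, 'k1': -0.06145986812947257, 'R': array([[-0.01741714, -0.99984137,  0.00372548],
       [-0.98857444,  0.01666267, -0.14980968],
       [ 0.14972384, -0.00629217, -0.98870783]]), 't': array([   8.42534112,  569.71778572, 1381.02707334])}
wrist {'fovy': 61.05786279749615, 'cx': 327.75024394635085, 'cy': 239.87198699656216, 'k1': -0.08117092738064471, 'R': array([[ 4.37604825e-01, -8.99167351e-01, -3.03907653e-04],
       [-8.53154462e-01, -4.15318059e-01,  3.15655468e-01],
       [-2.83953310e-01, -1.37873076e-01, -9.48873824e-01]]), 't': array([-648.76464842,  -40.38488411,  381.33319622])}
```

View pics/scene0.png

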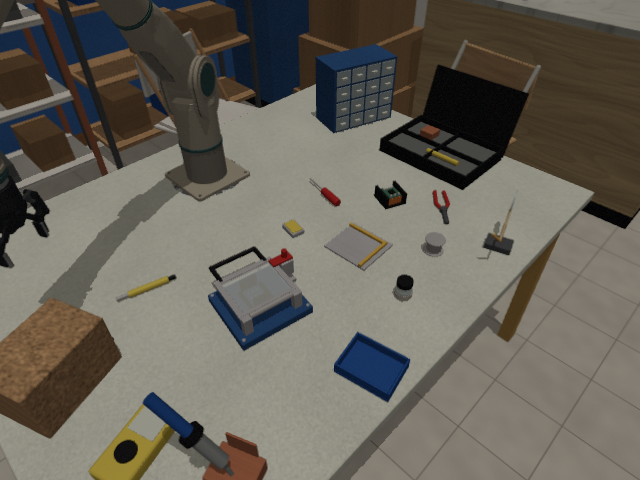

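View pics/top0.png

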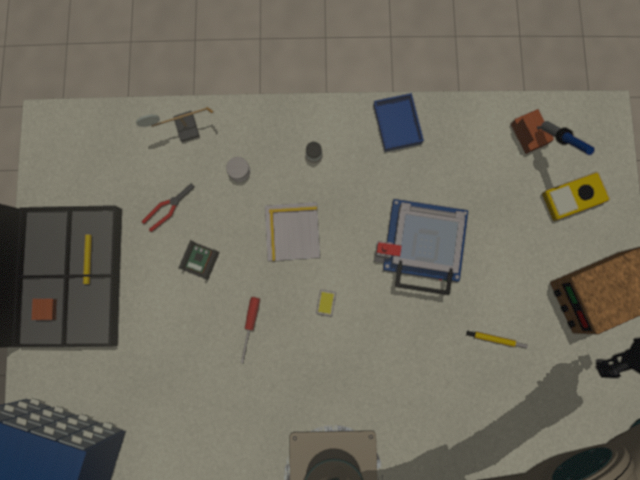

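```bash
cat > h.py <<'E'
import numpy as np, cv2
from scipy.spatial.transform import Rotation as Ro
from cell import ctrl
def K(i):
    f=240/np.tan(np.radians(i['fovy'])/2); return f
def proj(i,X):
    X=np.atleast_2d(X); c=X@i['R'].T+i['t']; s=c[:,:2]/c[:,2:]; r2=(s**2).sum(1,keepdims=True)
    return s*(1+i['k1']*r2)*K(i)+[i['cx'],i['cy']]
def ray(i,p):
    d=(np.atleast_2d(p)-[i['cx'],i['cy']])/K(i); s=d.copy()
    for _ in range(20): s=d/(1+i['k1']*(s**2).sum(1,keepdims=True))
    v=np.c_[s,np.ones(len(s))]@i['R']; o=-i['R'].T@i['t']
    return o,v/np.linalg.norm(v,axis=1,keepdims=True)
def atz(i,p,z):
    o,v=ray(i,p); return o+v*((z-o[2])/v[:,2:])
def tri(obs):
    A=np.zeros((3,3));b=np.zeros(3)
    for i,p in obs:
        o,v=ray(i,p);M=np.eye(3)-np.outer(v[0],v[0]);A+=M;b+=M@o
    return np.linalg.solve(A,b)
def toolR(s): return Ro.from_euler('xyz',s['tool_rot']).as_matrix()
def plan(s,pos,R):
    """tool-frame shift (units) and rotvec (units) from measured pose to target"""
    T=toolR(s); d=T.T@(np.array(pos)-s['eef_pos'])/750
    w=np.degrees(Ro.from_matrix(T.T@R).as_rotvec())/6
    return d,w
def down(yaw_jaw,):
    """tool pointing down, jaw axis (z) along angle yaw_jaw in world xy"""
    x=np.array([0,0,-1.]);z=np.array([np.cos(yaw_jaw),np.sin(yaw_jaw),0]);y=np.cross(z,x)
    return np.c_[x,y,z]
def st():
    s=ctrl.read_state();print('t%.2f'%s['clock'],'pos',s['eef_pos'].round(1),'rot',s['tool_rot'].round(3),'F',s['force'].round(1),'w%.1f'%s['width']);return s
E
python3 - <<'E'
from h import *
for n in ["scene","top"]:
    i=ctrl.camera_info(n)
    for l in ['tester','nest','hinge','handle','peg','module_center','rack','corner','spool','tin','driver','jar','pliers','sucker']:
        r=ctrl.mark_of(l,n)
        print(n,l,[(np.round(q['point'],1).tolist(),round(q['conf'],2)) for q in r[:3]])
print(ctrl.read_state()['clock'])
E
```

```text
scene tester [([256.2, 308.4], 0.8)]
scene nest [([254.8, 296.0], 0.85), ([291.3, 232.5], 0.22)]
scene hinge [([270.8, 304.0], 0.89)]
scene handle [([234.6, 259.1], 0.69)]
scene peg []
scene module_center [([394.0, 190.5], 0.54)]
scene rack [([388.7, 201.1], 0.87)]
scene corner [([379.3, 241.7], 0.75), ([433.9, 250.8], 0.68)]
scene spool []
scene tin [([290.2, 230.0], 0.74)]
scene driver [([324.5, 189.4], 0.74), ([441.5, 213.7], 0.72)]
scene jar [([398.4, 292.8], 0.7), ([379.2, 242.1], 0.52)]
scene pliers [([440.6, 210.2], 0.73)]
scene sucker [([149.0, 288.7], 0.64), ([432.3, 250.3], 0.38)]
top tester [([421.7, 240.2], 0.87)]
top nest [([316.3, 158.3], 0.33)]
top hinge [([430.1, 213.7], 0.62)]
top handle [([199.0, 260.7], 0.37)]
top peg [([384.6, 247.3], 0.52)]
top module_center [([199.0, 259.2], 0.94), ([325.3, 304.2], 0.6)]
top rack [([202.3, 259.3], 0.57), ([242.4, 170.9], 0.2)]
top corner [([271.5, 212.4], 0.66)]
top spool []
top tin [([326.8, 303.0], 0.87)]
top driver [([248.5, 328.3], 0.78)]
top jar [([315.6, 155.4], 0.76), ([493.2, 339.1], 0.74)]
top pliers [([176.4, 200.5], 0.96), ([325.2, 306.0], 0.16)]
top sucker [([493.5, 335.1], 0.84)]
1.55
```

```bash
python3 - <<'E'
import cv2
t=cv2.imread('pics/top0.png');s=cv2.imread('pics/scene0.png')
def z(im,x,y,w,h,k,n): cv2.imwrite('pics/'+n,cv2.resize(im[y:y+h,x:x+w],None,fx=k,fy=k,interpolation=cv2.INTER_CUBIC))
z(t,370,190,110,110,5,'tz_tester.png');z(t,170,195,160,80,5,'tz_rc.png')
z(s,200,240,130,110,6,'sz_tester.png')
z(s,320,170,130,110,6,'sz_rc.png')
E
```

```text
(no output)
```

View pics/tz_tester.png

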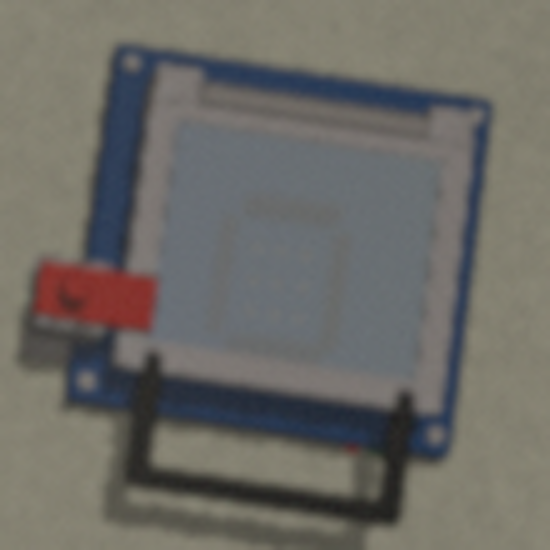

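View pics/tz_rc.png

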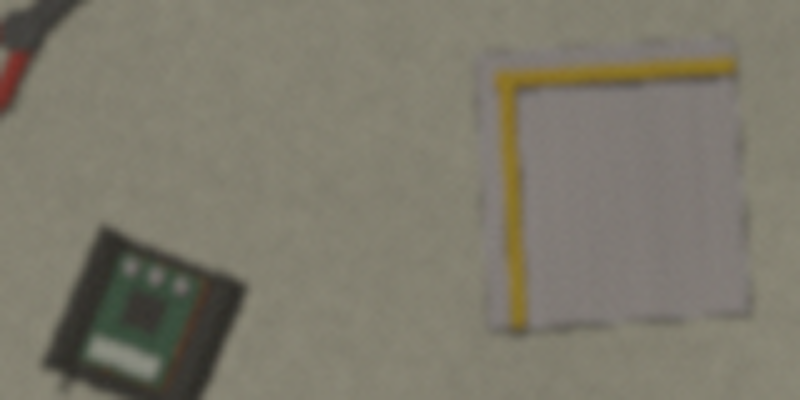

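View pics/sz_tester.png

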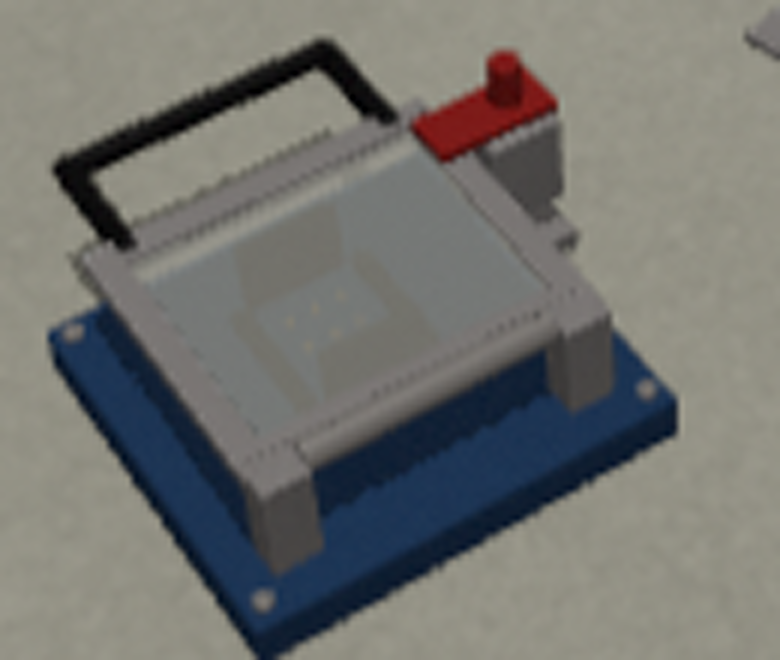

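View pics/sz_rc.png

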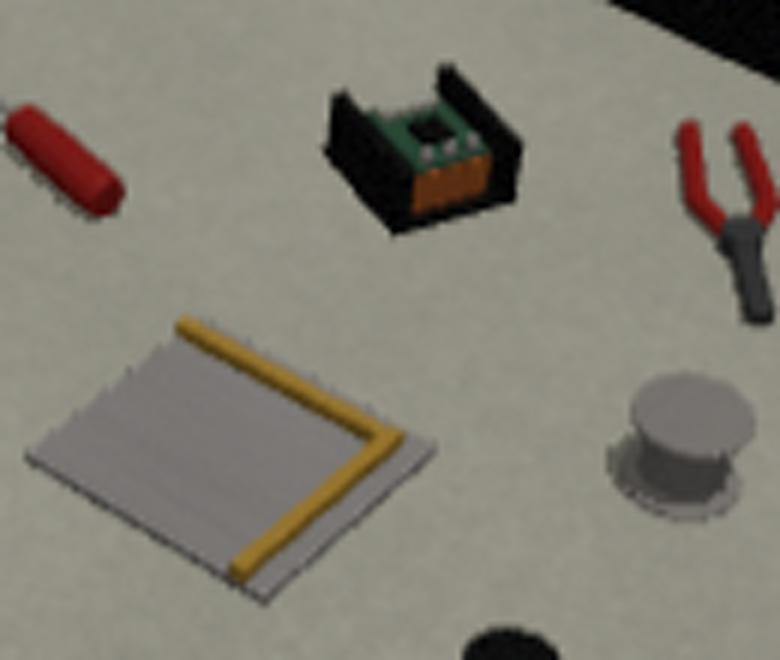

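```bash
cat > fit.py <<'E'
from h import *
from scipy.optimize import least_squares
T=ctrl.camera_info('top');S=ctrl.camera_info('scene')
def un(pts,k,o): return (np.array(pts,float)+.5)/k-.5+np.array(o)
def fit(obs,x0,name,free=False):
    # obs: list (cam, local xyz, px)
    def res(q):
        r=[]
        c,s=np.cos(q[2]),np.sin(q[2]);R=np.array([[c,-s,0],[s,c,0],[0,0,1]])
        for cam,L,p in obs:
            r.append(proj(cam,R@np.array(L,float)+[q[0],q[1],0])[0]-p)
        return np.array(r).ravel()
    f=least_squares(res,x0,loss='soft_l1');print(name,f.x.round(4),'res',res(f.x).reshape(-1,2).round(1).tolist());return f.x
E
cat > fit1.py <<'E'
from fit import *
t=lambda *p:un(p,5,(370,190)); s=lambda *p:un(p,6,(200,240))
obs=[(T,(100,95,24),t(118,45)),(T,(100,-95,24),t(490,100)),(T,(-80,95,24),t(68,403)),(T,(-80,-95,24),t(443,460)),
(S,(-80,-95,24),s(50,333)),(S,(100,-95,24),s(262,632)),(S,(100,95,24),s(677,402))]
q=fit(obs,[550,-150,-.1],'tester')
t=lambda *p:un(p,5,(170,195)); s=lambda *p:un(p,6,(320,170))
obs=[(T,(20,20,6),t(478,48)),(T,(20,-110,6),t(738,40)),(T,(-120,-110,6),t(750,315)),(T,(-120,20,6),t(492,330)),(T,(8,8,14),t(497,73)),
(S,(-120,-110,6),s(28,458)),(S,(20,-110,6),s(265,600)),(S,(20,20,6),s(436,445)),(S,(8,8,14),s(404,433))]
obs=[(c,np.array(L)-[0,0,0],p) for c,L,p in obs]
fit(obs,[600,100,.04],'corner(z0)')
obs=[(T,(37.5,35,40),t(103,228)),(T,(37.5,-35,40),t(245,287)),(T,(-37.5,35,40),t(45,365))]
fit(obs,[500,300,-.3],'rack')
peg=tri([(S,un((505,62),6,(200,240))),(T,un((68,290),5,(370,190)))]);print('peg top?',peg)
c,sn=np.cos(q[2]),np.sin(q[2]);R=np.array([[c,-sn,0],[sn,c,0],[0,0,1]])
for z in (77,88,99):
  P=atz(S,un((505,{77:100,88:80,99:60}[z]),6,(200,240)),z)[0]; print(z,P.round(1),'local',(R.T@(P-[q[0],q[1],0])).round(1))
H=R@[78-185,0,66]+[q[0],q[1],0];print('handle',H,proj(T,H),proj(S,H))
for y in(-60,60):
  H=R@[78-185,y,66]+[q[0],q[1],0];print(proj(T,H),proj(S,H))
E
python3 fit1.py
```

```text
tester [ 5.460954e+02 -2.365166e+02 -1.667000e-01] res [[-0.8, -0.7], [0.8, -0.3], [-0.6, -0.5], [1.8, -0.3], [-1.2, -1.0], [-0.8, -0.4], [0.8, -1.7]]
corner(z0) [6.329621e+02 1.366400e+02 4.440000e-02] res [[-0.2, 0.6], [-0.3, -0.9], [0.6, -0.3], [-0.5, -0.1], [0.7, -0.6], [-0.8, -1.4], [-0.3, -0.6], [0.4, -0.1], [-0.1, 0.0]]
rack [ 5.126266e+02  3.153965e+02 -4.353000e-01] res [[1.7, -0.2], [-0.7, -0.3], [-0.3, 0.6]]
peg top? [ 527.59523821 -126.75480458   93.44599602]
77 [ 530.3 -132.    77. ] local [-32.9 100.5  77. ]
88 [ 530.4 -131.2   88. ] local [-33.  101.2  88. ]
99 [ 530.5 -130.5   99. ] local [-32.9 101.9  99. ]
handle [ 440.57939407 -218.75771169   66.        ] [[422.69009445 285.44328249]] [[234.03701265 259.20141949]]
[[447.91577105 289.20138879]] [[212.12035885 269.43506618]]
[[397.43726296 281.67234375]] [[254.98950904 249.4167089 ]]
```

```bash
cat >> h.py <<'E'
def yrow(s,pos,yaw,n=None):
    d,w=plan(s,pos,down(yaw)); d2,w2=plan(s,pos,down(yaw+np.pi))
    if np.linalg.norm(w2)<np.linalg.norm(w): alt=(d2,w2)
    else: alt=(d,w)
    print('shift total',alt[0].round(4),'turn total',alt[1].round(3),' rows>=',np.ceil(max(np.linalg.norm(alt[0])*750/60,np.linalg.norm(alt[1])/1.0)))
    return alt
E
python3 - <<'E'
from h import *
s=st();R=toolR(s);print(R.round(3))
i=ctrl.camera_info('wrist');o=-i['R'].T@i['t'];print('cam in tool',(R.T@(o-s['eef_pos'])).round(1),'fwd',(R.T@i['R'][2]).round(3),'right',(R.T@i['R'][0]).round(3))
# view pose above tester with jaw along tester y or x
for yaw in (-.167,-.167+np.pi/2): yrow(s,[470,-190,330],yaw)
E
```

```text
t1.55 pos [ 284.4 -584.5  231.3] rot [1.71  1.571 0.592] F [-0.3 -0.  -0.1] w85.4
[[ 0.     0.899  0.437]
 [ 0.     0.437 -0.899]
 [-1.     0.    -0.   ]]
cam in tool [-143.9   82.1   -0.8] fwd [ 0.949 -0.316  0.001] right [-0.001  0.     1.   ]
shift total [-0.1316  0.4526 -0.3647] turn total [-9.082e+00  0.000e+00 -1.000e-03]  rows>= 10.0
shift total [-0.1316  0.4526 -0.3647] turn total [ 5.918e+00 -0.000e+00 -1.000e-03]  rows>= 8.0
```

```bash
cat >> h.py <<'E'
import sys
def rows(s,pos,yaw,n,nd=3,flip=None):
    """n equal world steps with equal turn; prints per-row numbers"""
    c=[yaw+k*np.pi for k in(-1,0,1)]
    Rt=min([down(y) for y in c],key=lambda R:np.linalg.norm(plan(s,pos,R)[1]))
    if flip: Rt=down(yaw)
    R=toolR(s); w=Ro.from_matrix(R.T@Rt).as_rotvec(); dp=(np.array(pos)-s['eef_pos'])/n/750
    for k in range(n):
        # shift taken along axes before the row's turn
        Rk=R@Ro.from_rotvec(w*k/n).as_matrix(); d=Rk.T@dp
        print(d.round(nd).tolist(), (np.degrees(w)/6/n).round(3).tolist())
    print('row step mm',np.linalg.norm(dp)*750)
E
python3 - <<'E'
from h import *
s=st()
rows(s,[540,-190,300],-.167+np.pi/2,10)
E
```

```text
t1.55 pos [ 284.4 -584.5  231.3] rot [1.71  1.571 0.592] F [-0.3 -0.  -0.1] w85.4
[-0.009, 0.054, -0.032] [0.592, -0.0, -0.0]
[-0.009, 0.052, -0.036] [0.592, -0.0, -0.0]
[-0.009, 0.049, -0.039] [0.592, -0.0, -0.0]
[-0.009, 0.047, -0.042] [0.592, -0.0, -0.0]
[-0.009, 0.044, -0.045] [0.592, -0.0, -0.0]
[-0.009, 0.041, -0.047] [0.592, -0.0, -0.0]
[-0.009, 0.038, -0.05] [0.592, -0.0, -0.0]
[-0.009, 0.035, -0.052] [0.592, -0.0, -0.0]
[-0.009, 0.032, -0.054] [0.592, -0.0, -0.0]
[-0.009, 0.028, -0.056] [0.592, -0.0, -0.0]
row step mm 47.50437818238826
```

>>> servo_tool --rows '[{"dx":-0.009,"dy":0.054,"dz":-0.032,"wx":0.592,"wy":0,"wz":0,"fingers":0},{"dx":-0.009,"dy":0.052,"dz":-0.036,"wx":0.592,"wy":0,"wz":0,"fingers":0},{"dx":-0.009,"dy":0.049,"dz":-0.039,"wx":0.592,"wy":0,"wz":0,"fingers":0},{"dx":-0.009,"dy":0.047,"dz":-0.042,"wx":0.592,"wy":0,"wz":0,"fingers":0},{"dx":-0.009,"dy":0.044,"dz":-0.045,"wx":0.592,"wy":0,"wz":0,"fingers":0}]'

```text
clock: 2.17
eef_pos: [413.4, -385.1, 265.5]
tool_rot: [1.041, 1.57, -0.389]
force: [0.7, -0.3, -0.0]
width: 85.1
```

>>> servo_tool --rows '[{"dx":-0.009,"dy":0.041,"dz":-0.047,"wx":0.592,"wy":0,"wz":0,"fingers":0},{"dx":-0.009,"dy":0.038,"dz":-0.05,"wx":0.592,"wy":0,"wz":0,"fingers":0},{"dx":-0.009,"dy":0.035,"dz":-0.052,"wx":0.592,"wy":0,"wz":0,"fingers":0.5},{"dx":-0.009,"dy":0.032,"dz":-0.054,"wx":0.592,"wy":0,"wz":0,"fingers":0.5},{"dx":-0.009,"dy":0.028,"dz":-0.056,"wx":0.592,"wy":0,"wz":0,"fingers":0.5}]'

```text
clock: 2.8
eef_pos: [540.7, -187.6, 299.2]
tool_rot: [1.366, 1.57, -0.374]
force: [0.5, -1.0, -0.3]
width: 43.1
```

```bash
cat > w.py <<'E'
from h import *
import pickle
n=sys.argv[1]
s=st();i=ctrl.camera_info('wrist');im=ctrl.get_image('wrist')[:,:,::-1]
cv2.imwrite(f'pics/{n}.png',im);pickle.dump((s,i),open(f'pics/{n}.pkl','wb'));print(s['qpos'].round(2))
E
python3 w.py w1
```

```text
t2.80 pos [ 540.7 -187.6  299.2] rot [ 1.366  1.57  -0.374] F [ 0.5 -1.  -0.3] w43.1
[ 0.17  0.45  0.17  1.65 -0.09  1.04 -1.37]
```

View pics/w1.png

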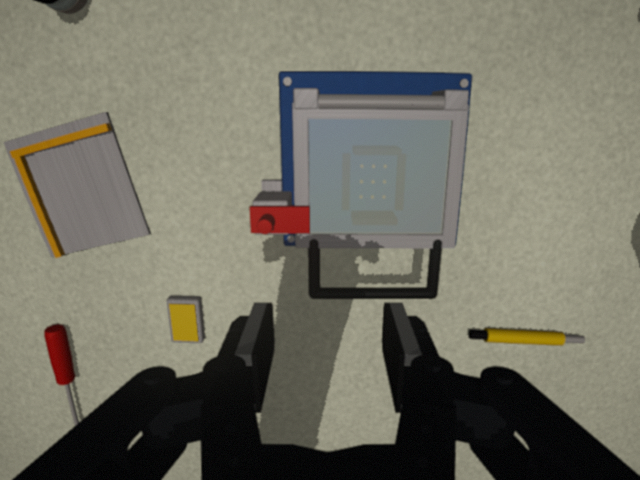

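```bash
python3 - <<'E'
import cv2
t=cv2.imread('pics/w1.png')
def z(im,x,y,w,h,k,n): cv2.imwrite('pics/'+n,cv2.resize(im[y:y+h,x:x+w],None,fx=k,fy=k,interpolation=cv2.INTER_CUBIC))
z(t,235,60,260,200,3,'w1a.png');z(t,0,100,160,170,3.5,'w1b.png');z(t,235,170,100,100,6,'w1c.png')
E
```

```text
(no output)
```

View pics/w1a.png

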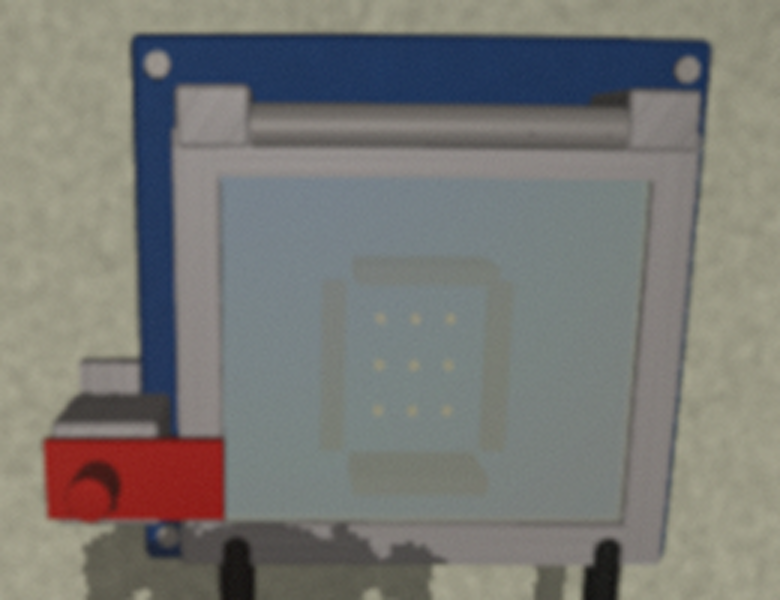

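View pics/w1b.png

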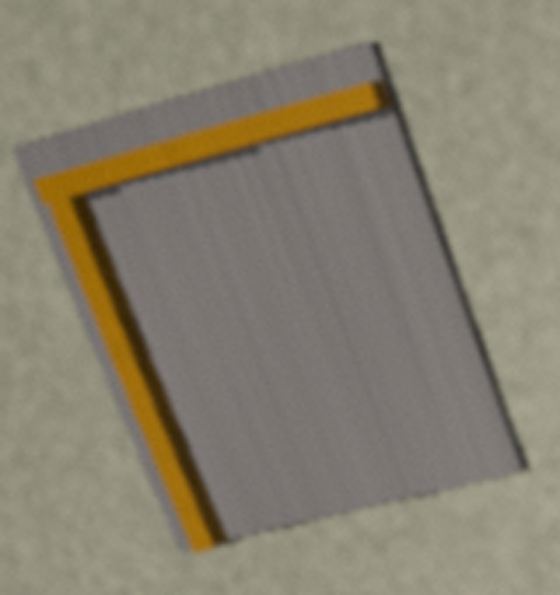

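View pics/w1c.png

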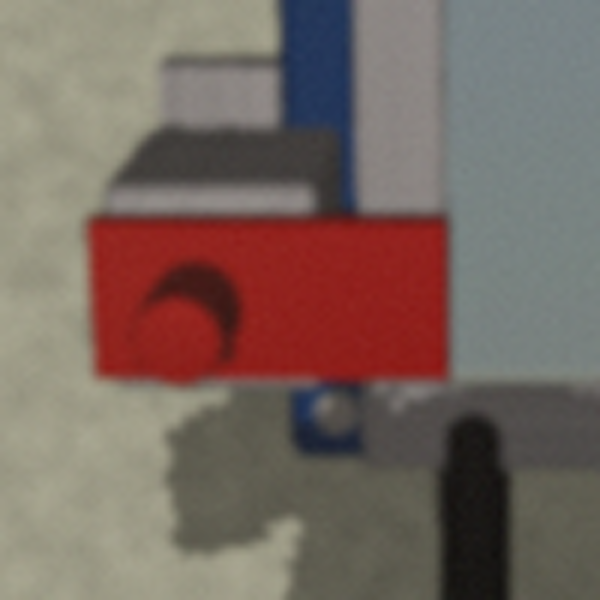

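```bash
cat > fit2.py <<'E'
from fit import *
import pickle
s0,W=pickle.load(open('pics/w1.pkl','rb'))
a=lambda *p:un(p,3,(235,60)); b=lambda *p:un(p,3.5,(0,100)); c=lambda *p:un(p,6,(235,170))
t=lambda *p:un(p,5,(370,190)); s=lambda *p:un(p,6,(200,240))
ow=[(W,(100,95,24),a(132,36)),(W,(100,-95,24),a(711,42)),(W,(-80,95,24),a(148,556)),(W,(0,0,24),a(414,365)),(W,(82,77,71),a(176,86)),(W,(82,-77,71),a(698,90))]
o2=[(T,(100,95,24),t(118,45)),(T,(100,-95,24),t(490,100)),(T,(-80,95,24),t(68,403)),(T,(-80,-95,24),t(443,460)),
(S,(-80,-95,24),s(50,333)),(S,(100,-95,24),s(262,632)),(S,(100,95,24),s(677,402))]
fit(ow,[550,-150,-.1],'tester W')
q=fit(ow+o2,[550,-150,-.1],'tester all')
P=atz(W,c(177,339),99)[0];print('peg top',P.round(1))
print('peg tri',tri([(S,un((505,60),6,(200,240))),(W,c(177,339))]).round(1))
cc,sn=np.cos(q[2]),np.sin(q[2]);R=np.array([[cc,-sn,0],[sn,cc,0],[0,0,1]])
print('peg local',R.T@(P-[q[0],q[1],0]))
ow=[(W,(20,20,6),b(17,147)),(W,(20,-110,6),b(378,42)),(W,(-120,-110,6),b(527,467)),(W,(-120,20,6),b(183,548)),(W,(8,8,14),b(36,181)),(W,(0,0,14),b(73,198))]
fit(ow,[600,100,.04],'corner W')
t=lambda *p:un(p,5,(170,195)); s=lambda *p:un(p,6,(320,170))
o2=[(T,(20,20,6),t(478,48)),(T,(20,-110,6),t(738,40)),(T,(-120,-110,6),t(750,315)),(T,(-120,20,6),t(492,330)),(T,(8,8,14),t(497,73)),
(S,(-120,-110,6),s(28,458)),(S,(20,-110,6),s(265,600)),(S,(20,20,6),s(436,445)),(S,(8,8,14),s(404,433))]
fit(ow+o2,[600,100,.04],'corner all')
H=R@[78-185,0,66]+[q[0],q[1],0];print('handle',H,proj(W,H)) 
E
python3 fit2.py
```

```text
tester W [ 5.469348e+02 -2.350895e+02 -1.701000e-01] res [[-0.9, -0.3], [1.0, -0.4], [-0.7, 2.1], [0.1, -7.3], [-0.6, 0.3], [1.6, 0.7]]
tester all [ 5.468196e+02 -2.352832e+02 -1.699000e-01] res [[-0.7, -0.2], [1.2, -0.3], [-0.5, 2.2], [0.3, -7.2], [-0.4, 0.5], [1.8, 0.8], [-1.1, -1.1], [0.4, -0.5], [-1.2, -0.9], [1.1, -0.5], [-0.6, -1.3], [-0.3, -0.5], [1.3, -1.7]]
peg top [ 530.8 -128.1   99. ]
peg tri [ 529.6 -128.5   97.1]
peg local [-33.93075215 102.97800896  99.        ]
corner W [6.333664e+02 1.388759e+02 5.100000e-02] res [[-0.5, 0.2], [-1.0, -0.5], [0.1, 1.2], [0.0, 0.9], [2.0, -0.9], [0.2, -0.4]]
corner all [6.332888e+02 1.382787e+02 4.820000e-02] res [[-0.0, 0.1], [-0.3, -0.3], [0.4, 1.5], [0.2, 0.9], [2.5, -0.9], [0.7, -0.5], [-0.9, 0.5], [-1.0, -1.2], [0.2, -0.6], [-0.9, -0.2], [-0.0, -0.7], [-0.3, -1.4], [0.4, -0.8], [0.8, -0.3], [0.3, -0.2]]
handle [ 441.35950252 -217.19560742   66.        ] [[373.67113508 285.96791785]]
```

```bash
cat > fit3.py <<'E'
from fit2 import *
loc=lambda P:(R.T@(np.asarray(P)-[q[0],q[1],0])).round(1)
print('dots',loc(atz(W,a(414,365),24)[0]))
for p in [(440,104),(440,146),(440,125)]: print('hinge bar',loc(atz(W,a(*p),66)[0]))
for p in [(314,294),(374,294),(436,294)]: print('bar',loc(atz(W,[p],66)[0]), atz(W,[p],66)[0].round(1))
for p in [(234,545),(608,545)]: print('arm root',loc(atz(W,a(*p),66)[0]))
for p in [(158,65),(687,69),(166,536)]: print('screw',loc(atz(W,a(*p),24)[0]))
for p in [(178,145),(697,148),(663,560)]: print('lidfront/post',loc(atz(W,a(*p),70)[0]))
i=S
for p in [(95,165),(195,105),(315,50)]: print('scene bar',loc(atz(S,s6(*p) if 0 else un(p,6,(200,240)),66)[0]))
for p in [(380,488),(500,500)]: pass
E
python3 fit3.py | tail -16
```

```text
hinge bar [65.7 -0.9 66. ]
hinge bar [71.7 -0.7 66. ]
bar [-116.    60.7   66. ] [ 442.8 -155.8   66. ]
bar [-116.    -0.7   66. ] [ 432.3 -216.3   66. ]
bar [-116.3  -64.8   66. ] [ 421.3 -279.4   66. ]
arm root [-59.2  61.5  66. ]
arm root [-59.1 -61.1  66. ]
screw [90.8 86.1 24. ]
screw [ 91.  -86.6  24. ]
screw [-69.8  87.6  24. ]
lidfront/post [65.9 76.5 70. ]
lidfront/post [ 66.2 -76.8  70. ]
lidfront/post [-62.9 -78.6  70. ]
scene bar [-109.9  -51.6   66. ]
scene bar [-117.1   -2.1   66. ]
scene bar [-116.9   55.1   66. ]
```

```bash
python3 - <<'E'
from h import *
s=st()
rows(s,[530.4,-128.4,140],-.17+np.pi/2,4,4)
rows(dict(s,eef_pos=np.array([530.4,-128.4,140])),[530.4,-128.4,81],-.17+np.pi/2,3,4)
E
```

```text
t2.85 pos [ 545.5 -179.5  299.8] rot [2.541 1.563 0.809] F [4.1 5.5 0.3] w42.6
[0.0533, -0.0079, -0.0157] [0.02, -0.015, -0.01]
[0.0533, -0.0079, -0.0157] [0.02, -0.015, -0.01]
[0.0533, -0.0079, -0.0158] [0.02, -0.015, -0.01]
[0.0533, -0.0079, -0.0159] [0.02, -0.015, -0.01]
row step mm 42.11926695142973
[0.0262, -0.0001, 0.0002] [0.027, -0.019, -0.013]
[0.0262, -0.0001, 0.0001] [0.027, -0.019, -0.013]
[0.0262, -0.0, 0.0001] [0.027, -0.019, -0.013]
row step mm 19.666666666666668
```

>>> servo_tool --rows '[{"dx":0.04,"fingers":0.5},{"dx":0.04,"fingers":0.5},{"dx":0.0,"fingers":0.5}]'

```text
schema error: expected keys dx, dy, dz, wx, wy, wz, fingers
```

```bash
python3 - <<'E'
from h import *
s=st()
rows(s,[530.4,-128.4,140],-.17+np.pi/2,3,4)
E
```

```text
t2.85 pos [ 545.5 -179.5  299.8] rot [2.541 1.563 0.809] F [4.1 5.5 0.3] w42.6
[0.0711, -0.0106, -0.0209] [0.027, -0.019, -0.013]
[0.0711, -0.0105, -0.021] [0.027, -0.019, -0.013]
[0.0711, -0.0105, -0.0211] [0.027, -0.019, -0.013]
row step mm 56.1590226019063
```

>>> servo_tool --rows '[{"dx":0.05,"dy":0,"dz":0,"wx":0,"wy":0,"wz":0,"fingers":0.5},{"dx":0.05,"dy":0,"dz":0,"wx":0,"wy":0,"wz":0,"fingers":0.5},{"dx":0.0,"dy":0,"dz":0,"wx":0,"wy":0,"wz":0,"fingers":0.5}]'

```text
clock: 3.22
eef_pos: [537.9, -188.3, 221.6]
tool_rot: [-1.706, 1.565, 2.84]
force: [-0.4, -0.2, -0.2]
width: 43.2
```

```bash
python3 - <<'E'
from h import *
s=st()
rows(s,[530.4,-128.4,140],-.17+np.pi/2,2,4)
E
```

```text
t3.23 pos [ 537.9 -188.3  221.6] rot [-1.706  1.565  2.84 ] F [-0.4 -0.2 -0.2] w43.2
[0.0545, -0.0112, -0.0385] [0.015, -0.004, 0.028]
[0.0544, -0.0115, -0.0385] [0.015, -0.004, 0.028]
row step mm 50.73216089412286
```

>>> servo_tool --rows '[{"dx":0.03,"dy":-0.0113,"dz":-0.0385,"wx":0,"wy":0,"wz":0,"fingers":0.5},{"dx":0.05,"dy":-0.0113,"dz":-0.0385,"wx":0,"wy":0,"wz":0,"fingers":0.5},{"dx":0.029,"dy":0,"dz":0,"wx":0,"wy":0,"wz":0,"fingers":0.5},{"dx":0,"dy":0,"dz":0,"wx":0,"wy":0,"wz":0,"fingers":0.5}]'

```text
clock: 3.72
eef_pos: [532.9, -129.2, 142.3]
tool_rot: [-1.564, 1.57, 2.981]
force: [-0.3, -0.2, -0.1]
width: 42.8
```

```bash
python3 - <<'E'
from h import *
s=st()
rows(s,[530.4,-128.4,81],-.17+np.pi/2,2,4)
E
python3 w.py w2
```

```text
t3.73 pos [ 532.9 -129.2  142.3] rot [-1.564  1.57   2.981] F [-0.3 -0.2 -0.1] w42.8
[0.0409, -0.0017, -0.0002] [0.015, 0.0, 0.003]
[0.0409, -0.0017, -0.0002] [0.015, 0.0, 0.003]
row step mm 30.688846141233423
t3.73 pos [ 532.9 -129.2  142.3] rot [-1.564  1.57   2.981] F [-0.3 -0.2 -0.1] w42.8
[ 0.1   0.61  0.14  1.89 -0.13  0.65 -1.43]
```

View pics/w2.png

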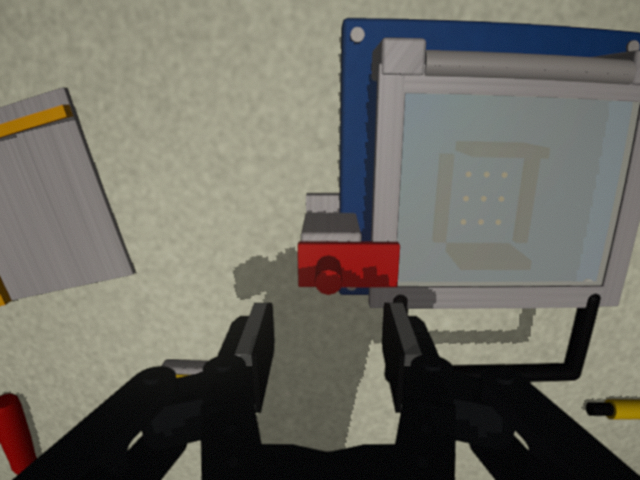

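>>> servo_tool --rows '[{"dx":0.0409,"dy":-0.0015,"dz":0,"wx":0,"wy":0,"wz":0,"fingers":0.5},{"dx":0.0409,"dy":-0.0015,"dz":0,"wx":0,"wy":0,"wz":0,"fingers":0.5},{"dx":0,"dy":0,"dz":0,"wx":0,"wy":0,"wz":0,"fingers":0.8},{"dx":0,"dy":0,"dz":0,"wx":0,"wy":0,"wz":0,"fingers":1},{"dx":0,"dy":0,"dz":0,"wx":0,"wy":0,"wz":0,"fingers":1}]'

```text
clock: 4.4
eef_pos: [531.7, -129.6, 82.4]
tool_rot: [1.412, 1.568, -0.326]
force: [0.2, -0.7, 2.9]
width: 11.9
```

```bash
python3 - <<'E'
from h import *
s=st();print(toolR(s).round(3))
E
python3 w.py w3
```

```text
t4.40 pos [ 531.7 -129.6   82.4] rot [ 1.412  1.568 -0.326] F [ 0.2 -0.7  2.9] w11.9
[[ 0.003  0.986 -0.167]
 [-0.001 -0.167 -0.986]
 [-1.     0.003  0.   ]]
t4.40 pos [ 531.7 -129.6   82.4] rot [ 1.412  1.568 -0.326] F [ 0.2 -0.7  2.9] w11.9
[ 0.11  0.7   0.11  1.94 -0.15  0.51 -1.41]
```

View pics/w3.png

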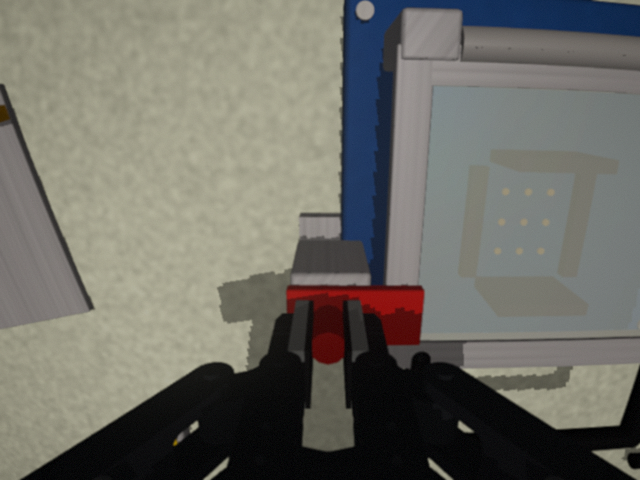

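>>> servo_tool --rows '[{"dx":0,"dy":0,"dz":-0.0093,"wx":0,"wy":0,"wz":0,"fingers":1},{"dx":0,"dy":0,"dz":-0.0093,"wx":0,"wy":0,"wz":0,"fingers":1},{"dx":0,"dy":0,"dz":-0.0093,"wx":0,"wy":0,"wz":0,"fingers":1},{"dx":0,"dy":0,"dz":-0.007,"wx":0,"wy":0,"wz":0,"fingers":1},{"dx":0,"dy":0,"dz":0,"wx":0,"wy":0,"wz":0,"fingers":1}]'

```text
clock: 5.08
eef_pos: [536.2, -103.7, 82.3]
tool_rot: [1.313, 1.567, -0.425]
force: [-1.7, -2.5, 7.2]
width: 11.5
```

```bash
python3 w.py w4
```

```text
t5.08 pos [ 536.2 -103.7   82.3] rot [ 1.313  1.567 -0.425] F [-1.7 -2.5  7.2] w11.5
[ 0.06  0.7   0.12  1.94 -0.16  0.51 -1.45]
```

View pics/w4.png

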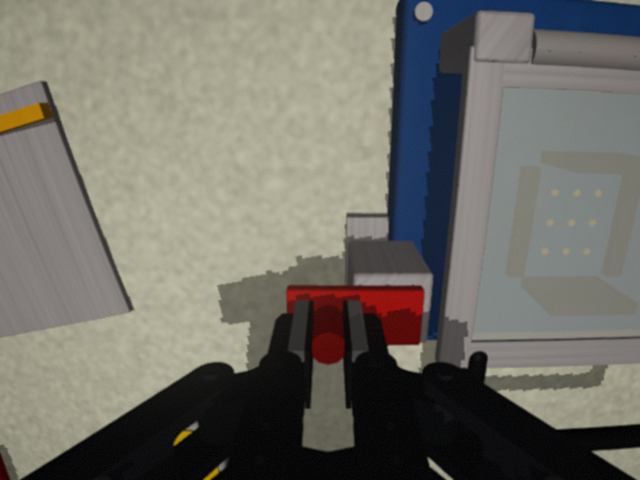

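>>> servo_tool --rows '[{"dx":0,"dy":0,"dz":-0.005,"wx":0,"wy":0,"wz":0,"fingers":1},{"dx":0,"dy":0,"dz":0,"wx":0,"wy":0,"wz":0,"fingers":1},{"dx":0,"dy":0,"dz":0,"wx":0,"wy":0,"wz":0,"fingers":0.5},{"dx":0,"dy":0,"dz":0,"wx":0,"wy":0,"wz":0,"fingers":0.5},{"dx":-0.04,"dy":0,"dz":0,"wx":0,"wy":0,"wz":0,"fingers":0.5}]'

```text
clock: 5.75
eef_pos: [534.0, -98.0, 109.3]
tool_rot: [-1.745, 1.566, 2.801]
force: [-0.4, 0.5, 0.3]
width: 42.6
```

```bash
python3 - <<'E'
from h import *
s=st()
s['eef_pos']=np.array([536.5,-101,112])
rows(s,[432.3,-216.3,130],-.17,15,4)
E
```

```text
t5.75 pos [534.  -98.  109.3] rot [-1.745  1.566  2.801] F [-0.4  0.5  0.3] w42.6
[-0.0016, -0.0074, 0.0116] [-0.998, -0.003, 0.002]
[-0.0016, -0.0086, 0.0108] [-0.998, -0.003, 0.002]
[-0.0016, -0.0097, 0.0098] [-0.998, -0.003, 0.002]
[-0.0016, -0.0107, 0.0088] [-0.998, -0.003, 0.002]
[-0.0016, -0.0115, 0.0076] [-0.998, -0.003, 0.002]
[-0.0016, -0.0123, 0.0064] [-0.998, -0.003, 0.002]
[-0.0016, -0.0129, 0.0051] [-0.998, -0.003, 0.002]
[-0.0016, -0.0133, 0.0037] [-0.998, -0.003, 0.002]
[-0.0016, -0.0136, 0.0023] [-0.998, -0.003, 0.002]
[-0.0016, -0.0138, 0.0009] [-0.998, -0.003, 0.002]
[-0.0016, -0.0138, -0.0006] [-0.998, -0.003, 0.002]
[-0.0016, -0.0137, -0.002] [-0.998, -0.003, 0.002]
[-0.0016, -0.0134, -0.0034] [-0.998, -0.003, 0.002]
[-0.0016, -0.0129, -0.0048] [-0.998, -0.003, 0.002]
[-0.0016, -0.0124, -0.0061] [-0.998, -0.003, 0.002]
row step mm 10.429814102956113
```

>>> servo_tool --rows '[{"dx":-0.006,"dy":-0.0074,"dz":0.0116,"wx":-1,"wy":0,"wz":0,"fingers":0.5},{"dx":-0.006,"dy":-0.0086,"dz":0.0108,"wx":-1,"wy":0,"wz":0,"fingers":0.5},{"dx":-0.006,"dy":-0.0097,"dz":0.0098,"wx":-1,"wy":0,"wz":0,"fingers":0.5},{"dx":-0.006,"dy":-0.0107,"dz":0.0088,"wx":-1,"wy":0,"wz":0,"fingers":0.5},{"dx":0,"dy":-0.0115,"dz":0.0076,"wx":-1,"wy":0,"wz":0,"fingers":0.5}]'

```text
clock: 6.38
eef_pos: [501.0, -137.1, 129.1]
tool_rot: [1.822, 1.57, 0.612]
force: [0.1, -0.0, -0.2]
width: 42.6
```

>>> servo_tool --rows '[{"dx":0,"dy":-0.0123,"dz":0.0064,"wx":-1,"wy":0,"wz":0,"fingers":0.5},{"dx":0,"dy":-0.0129,"dz":0.0051,"wx":-1,"wy":0,"wz":0,"fingers":0.5},{"dx":0,"dy":-0.0133,"dz":0.0037,"wx":-1,"wy":0,"wz":0,"fingers":0.5},{"dx":0,"dy":-0.0136,"dz":0.0023,"wx":-1,"wy":0,"wz":0,"fingers":0.5},{"dx":0,"dy":-0.0138,"dz":0.0009,"wx":-1,"wy":0,"wz":0,"fingers":0.5}]'

```text
clock: 7.0
eef_pos: [466.2, -175.7, 128.8]
tool_rot: [1.947, 1.57, 1.261]
force: [-0.2, 0.4, 0.5]
width: 42.6
```

>>> servo_tool --rows '[{"dx":0,"dy":-0.0138,"dz":-0.0006,"wx":-1,"wy":0,"wz":0,"fingers":0.5},{"dx":0,"dy":-0.0137,"dz":-0.002,"wx":-1,"wy":0,"wz":0,"fingers":0.5},{"dx":0,"dy":-0.0134,"dz":-0.0034,"wx":-1,"wy":0,"wz":0,"fingers":0.5},{"dx":0,"dy":-0.0129,"dz":-0.0048,"wx":-1,"wy":0,"wz":0,"fingers":0.5},{"dx":0,"dy":-0.0124,"dz":-0.0061,"wx":-1,"wy":0,"wz":0,"fingers":0.5}]'

```text
clock: 7.62
eef_pos: [431.6, -214.3, 128.8]
tool_rot: [1.358, 1.57, 1.195]
force: [-0.7, 0.5, -0.0]
width: 42.7
```

```bash
python3 w.py w5; python3 - <<'E'
from h import *
s=st()
rows(s,[432.3,-216.3,51],-.17,2,4)
E
```

```text
t7.62 pos [ 431.6 -214.3  128.8] rot [1.358 1.57  1.195] F [-0.7  0.5 -0. ] w42.7
[ 0.64  0.57 -0.34  2.07  0.35  0.55 -0.11]
t7.67 pos [ 430.2 -215.7  128.6] rot [-2.878  1.569 -3.04 ] F [-1.4 -0.9  0.4] w42.7
[0.0517, -0.0002, 0.0015] [0.039, -0.006, 0.002]
[0.0517, -0.0002, 0.0015] [0.039, -0.006, 0.002]
row step mm 38.82127010533262
```

View pics/w5.png

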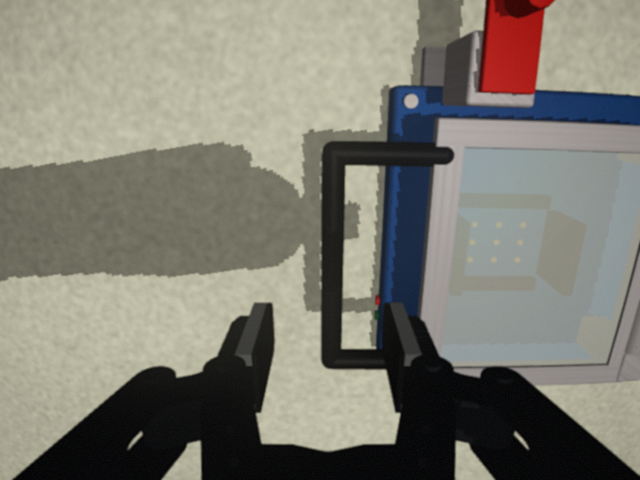

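```bash
python3 - <<'E'
from h import *
import pickle
s,i=pickle.load(open('pics/w5.pkl','rb'))
print(atz(i,[(333,153),(333,250),(332,358)],66))
E
```

```text
[[ 444.27189471 -156.28701581   66.        ]
 [ 436.09446599 -207.34598748   66.        ]
 [ 424.68240624 -275.0407339    66.        ]]
```

>>> servo_tool --rows '[{"dx":0.05,"dy":0,"dz":0.002,"wx":0,"wy":0,"wz":0,"fingers":0.5},{"dx":0.05,"dy":0,"dz":0.002,"wx":0,"wy":0,"wz":0,"fingers":0.5},{"dx":0.0035,"dy":0,"dz":0,"wx":0,"wy":0,"wz":0,"fingers":0.7},{"dx":0,"dy":0,"dz":0,"wx":0,"wy":0,"wz":0,"fingers":1},{"dx":0,"dy":0,"dz":0,"wx":0,"wy":0,"wz":0,"fingers":1}]'

```text
clock: 8.3
eef_pos: [434.0, -214.6, 51.9]
tool_rot: [2.61, 1.57, 2.443]
force: [-2.6, 2.2, -3.6]
width: 9.8
```

```bash
python3 - <<'E'
from h import *
s=st();R=toolR(s);print(R.round(3))
# arc in tester xz -> world; bar at start = grasp
def arc(a0,a1,n,r=185):
    a=np.linspace(a0,a1,n+1);yaw=-.17;u=np.array([np.cos(yaw),np.sin(yaw),0])
    P=np.array([u*(-r*np.cos(t))+np.array([0,0,r*np.sin(t)]) for t in a])
    return (np.diff(P,axis=0)@R/750).round(4)
print(arc(0,1.56,12).tolist())
E
```

```text
t8.30 pos [ 434.  -214.6   51.9] rot [2.61  1.57  2.443] F [-2.6  2.2 -3.6] w9.8
[[-0.001  0.167  0.986]
 [ 0.001  0.986 -0.167]
 [-1.     0.    -0.001]]
[[-0.032, 0.0, 0.0021], [-0.0314, -0.0, 0.0062], [-0.0304, -0.0, 0.0102], [-0.0288, -0.0, 0.0141], [-0.0267, -0.0, 0.0177], [-0.0242, -0.0, 0.021], [-0.0213, -0.0001, 0.024], [-0.018, -0.0001, 0.0265], [-0.0144, -0.0001, 0.0286], [-0.0106, -0.0001, 0.0302], [-0.0066, -0.0001, 0.0314], [-0.0024, -0.0001, 0.032]]
```

>>> servo_tool --rows '[{"dx":-0.032,"dy":0,"dz":0.0021,"wx":0,"wy":0,"wz":0,"fingers":1},{"dx":-0.0314,"dy":0,"dz":0.0062,"wx":0,"wy":0,"wz":0,"fingers":1},{"dx":-0.0304,"dy":0,"dz":0.0102,"wx":0,"wy":0,"wz":0,"fingers":1}]'

```text
clock: 8.68
eef_pos: [447.1, -216.8, 122.7]
tool_rot: [2.749, 1.569, 2.582]
force: [1.4, 1.4, -7.0]
width: 9.7
```

>>> servo_tool --rows '[{"dx":-0.0288,"dy":0,"dz":0.0141,"wx":0,"wy":0,"wz":0,"fingers":1},{"dx":-0.0267,"dy":0,"dz":0.0177,"wx":0,"wy":0,"wz":0,"fingers":1},{"dx":-0.0242,"dy":0,"dz":0.021,"wx":0,"wy":0,"wz":0,"fingers":1},{"dx":-0.0213,"dy":0,"dz":0.024,"wx":0,"wy":0,"wz":0,"fingers":1},{"dx":-0.018,"dy":0,"dz":0.0265,"wx":0,"wy":0,"wz":0,"fingers":1}]'

```text
clock: 9.3
eef_pos: [517.7, -229.1, 212.2]
tool_rot: [-3.114, 1.556, 3.001]
force: [-16.2, 4.6, 16.1]
width: 9.9
```

>>> servo_tool --rows '[{"dx":-0.0144,"dy":0,"dz":0.0286,"wx":0,"wy":0,"wz":0,"fingers":1},{"dx":-0.0106,"dy":0,"dz":0.0302,"wx":0,"wy":0,"wz":0,"fingers":1},{"dx":-0.0066,"dy":0,"dz":0.0314,"wx":0,"wy":0,"wz":0,"fingers":1},{"dx":-0.0024,"dy":0,"dz":0.032,"wx":0,"wy":0,"wz":0,"fingers":1},{"dx":0,"dy":0,"dz":0,"wx":0,"wy":0,"wz":0,"fingers":1}]'

```text
clock: 9.93
eef_pos: [617.3, -246.8, 239.5]
tool_rot: [-0.231, 1.564, -0.398]
force: [0.8, 0.1, 6.0]
width: 9.5
```

```bash
cat > sc.py <<'E'
from h import *
n=sys.argv[1];s=st();print(s['qpos'].round(2));im=ctrl.get_image('scene')[:,:,::-1]
cv2.imwrite(f'pics/{n}.png',cv2.resize(im[130:370,150:470],None,fx=2.5,fy=2.5,interpolation=cv2.INTER_CUBIC))
E
python3 sc.py s6
```

```text
t9.93 pos [ 617.3 -246.8  239.5] rot [-0.231  1.564 -0.398] F [0.8 0.1 6. ] w9.5
[ 0.56  0.66 -0.39  1.46  0.28  1.06 -0.06]
```

View pics/s6.png

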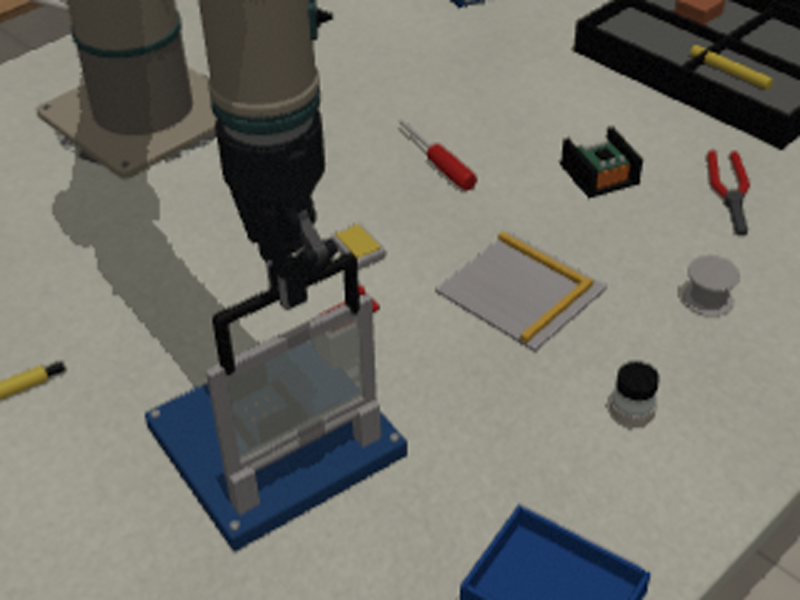

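>>> servo_tool --rows '[{"dx":0,"dy":0,"dz":0,"wx":0,"wy":0,"wz":0,"fingers":0.6},{"dx":0,"dy":0,"dz":0,"wx":0,"wy":0,"wz":0,"fingers":0.5},{"dx":-0.03,"dy":0,"dz":0,"wx":0,"wy":0,"wz":0,"fingers":0.5},{"dx":-0.05,"dy":0,"dz":0,"wx":0,"wy":0,"wz":0,"fingers":0.5}]'

```text
clock: 10.48
eef_pos: [613.8, -245.5, 295.5]
tool_rot: [2.947, 1.567, 2.78]
force: [0.2, 0.7, -0.0]
width: 42.8
```

```bash
python3 sc.py s7;python3 - <<'E'
from h import *
s=st();
rows(s,[520,290,220],-.435,11,4)
E
```

```text
t10.47 pos [ 613.8 -245.5  295.5] rot [2.947 1.567 2.78 ] F [ 0.2  0.7 -0. ] w42.8
[ 0.57  0.62 -0.41  1.39  0.25  1.19 -0.03]
t10.53 pos [ 616.9 -246.1  302.3] rot [-0.111  1.563 -0.279] F [0.9 0.2 3.6] w42.8
[0.0098, 0.0621, -0.0225] [0.232, 0.006, -0.0]
[0.0098, 0.0616, -0.024] [0.232, 0.006, -0.0]
[0.0098, 0.061, -0.0255] [0.232, 0.006, -0.0]
[0.0098, 0.0603, -0.0269] [0.232, 0.006, -0.0]
[0.0098, 0.0596, -0.0284] [0.232, 0.006, -0.0]
[0.0098, 0.0589, -0.0298] [0.232, 0.006, -0.0]
[0.0099, 0.0582, -0.0312] [0.232, 0.006, -0.0]
[0.0099, 0.0574, -0.0326] [0.232, 0.006, -0.0]
[0.0099, 0.0566, -0.034] [0.232, 0.006, -0.0]
[0.0099, 0.0558, -0.0354] [0.232, 0.006, -0.0]
[0.0099, 0.0549, -0.0367] [0.232, 0.006, -0.0]
row step mm 50.090184855492005
```

View pics/s7.png

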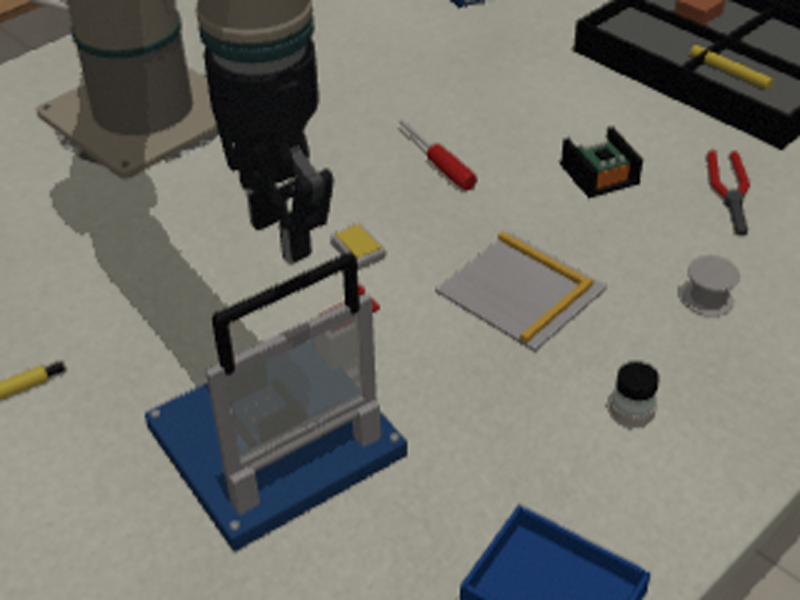

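>>> servo_tool --rows '[{"dx":0,"dy":0.062,"dz":-0.0225,"wx":0.232,"wy":0,"wz":0,"fingers":0.5},{"dx":0.01,"dy":0.0616,"dz":-0.024,"wx":0.232,"wy":0,"wz":0,"fingers":0.2},{"dx":0.01,"dy":0.061,"dz":-0.0255,"wx":0.232,"wy":0,"wz":0,"fingers":0},{"dx":0.01,"dy":0.0603,"dz":-0.0269,"wx":0.232,"wy":0,"wz":0,"fingers":0},{"dx":0.01,"dy":0.0596,"dz":-0.0284,"wx":0.232,"wy":0,"wz":0,"fingers":0}]'

```text
clock: 11.15
eef_pos: [570.0, -0.6, 266.2]
tool_rot: [0.462, 1.57, 0.172]
force: [0.5, 0.1, -0.4]
width: 85.4
```

>>> servo_tool --rows '[{"dx":0.01,"dy":0.0589,"dz":-0.0298,"wx":0.232,"wy":0,"wz":0,"fingers":0},{"dx":0.01,"dy":0.0582,"dz":-0.0312,"wx":0.232,"wy":0,"wz":0,"fingers":0},{"dx":0.01,"dy":0.0574,"dz":-0.0326,"wx":0.232,"wy":0,"wz":0,"fingers":0},{"dx":0.01,"dy":0.0566,"dz":-0.034,"wx":0.232,"wy":0,"wz":0,"fingers":0},{"dx":0.01,"dy":0.0558,"dz":-0.0354,"wx":0.232,"wy":0,"wz":0,"fingers":0}]'

```text
clock: 11.78
eef_pos: [526.0, 243.0, 228.7]
tool_rot: [0.749, 1.57, 0.338]
force: [0.9, 0.4, -0.5]
width: 85.5
```

>>> servo_tool --rows '[{"dx":0.01,"dy":0.03,"dz":-0.02,"wx":0.232,"wy":0,"wz":0,"fingers":0},{"dx":0,"dy":0,"dz":0,"wx":0,"wy":0,"wz":0,"fingers":0},{"dx":0,"dy":0,"dz":0,"wx":0,"wy":0,"wz":0,"fingers":0}]'

```text
clock: 12.15
eef_pos: [522.0, 266.8, 221.3]
tool_rot: [-0.798, 1.57, -1.233]
force: [-0.6, -1.0, 1.1]
width: 85.3
```

```bash
python3 w.py w8
```

```text
t12.15 pos [522.  266.8 221.3] rot [-0.798  1.57  -1.233] F [-0.6 -1.   1.1] w85.3
[-0.29  0.57 -0.36  1.71  0.24  0.91 -1.18]
```

View pics/w8.png

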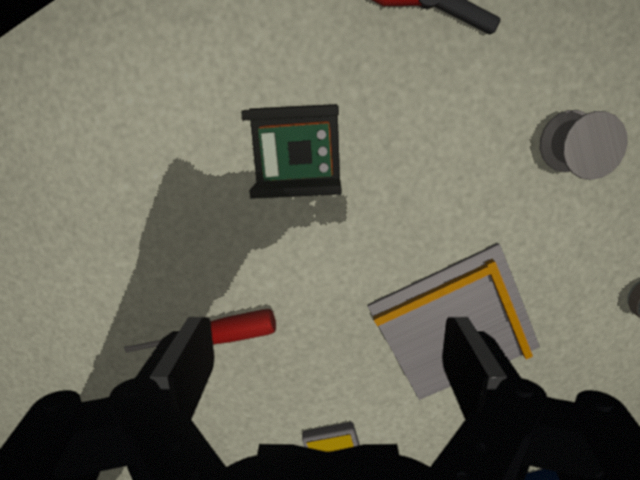

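```bash
python3 - <<'E'
import cv2
t=cv2.imread('pics/w8.png')
cv2.imwrite('pics/w8a.png',cv2.resize(t[90:210,230:350],None,fx=5,fy=5,interpolation=cv2.INTER_CUBIC))
cv2.imwrite('pics/w8b.png',cv2.resize(t[230:410,360:550],None,fx=3,fy=3,interpolation=cv2.INTER_CUBIC))
E
```

```text
(no output)
```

View pics/w8a.png

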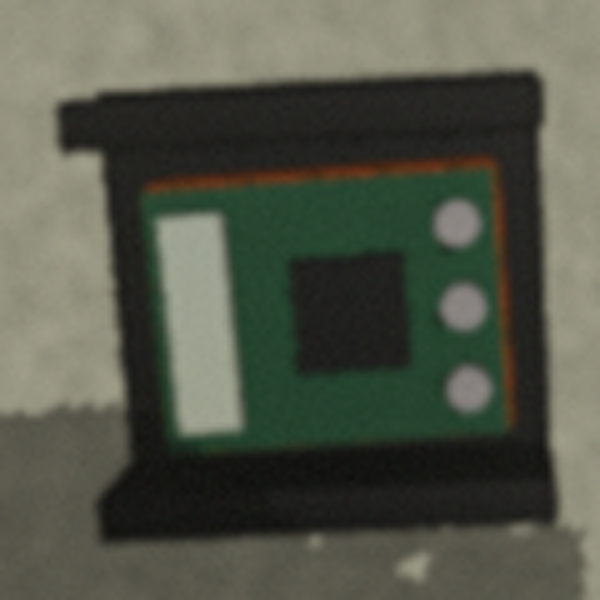

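View pics/w8b.png

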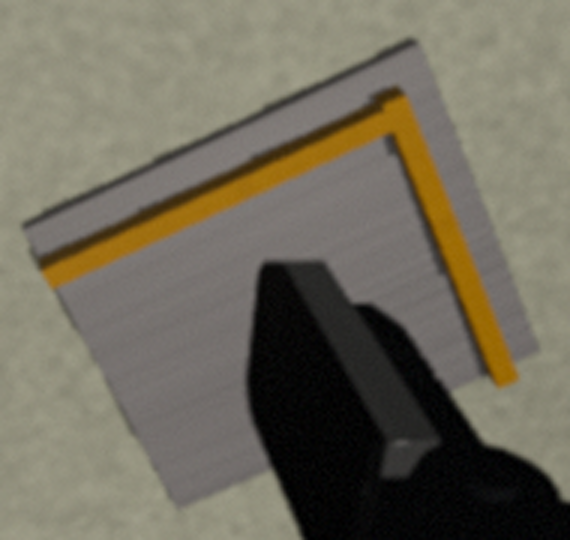

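```bash
cat > fit4.py <<'E'
from fit import *
import pickle
s0,W=pickle.load(open('pics/w8.pkl','rb'))
m=lambda *p:un(p,5,(230,90)); b=lambda *p:un(p,3,(360,230))
fit([(W,(-29,22,38),m(143,190)),(W,(29,22,38),m(495,163)),(W,(29,-22,38),m(514,435)),(W,(-29,-22,38),m(172,455))],[512,315,-.43],'module')
fit([(W,(-26,20,38),m(143,192)),(W,(26,20,38),m(493,170)),(W,(26,-20,38),m(513,435)),(W,(-26,-20,38),m(172,455))],[512,315,-.43],'module(b)')
fit([(W,(37.5,35,40),m(540,73)),(W,(-37.5,35,40),m(60,102)),(W,(37.5,-35,40),m(553,525)),(W,(-37.5,-35,40),m(100,540))],[512,315,-.43],'rack')
ow=[(W,(20,20,6),b(413,40)),(W,(-120,20,6),b(23,225)),(W,(20,-110,6),b(540,350)),(W,(-120,-110,6),b(180,507)),(W,(8,8,14),b(405,92)),(W,(0,0,14),b(390,132))]
fit(ow,[633,138,.05],'corner')
s1,W1=pickle.load(open('pics/w1.pkl','rb'));b1=lambda *p:un(p,3.5,(0,100))
o1=[(W1,(20,20,6),b1(17,147)),(W1,(20,-110,6),b1(378,42)),(W1,(-120,-110,6),b1(527,467)),(W1,(-120,20,6),b1(183,548)),(W1,(8,8,14),b1(36,181)),(W1,(0,0,14),b1(73,198))]
fit(ow+o1,[633,138,.05],'corner both')
E
python3 fit4.py
```

```text
module [ 5.188884e+02  3.192887e+02 -3.655000e-01] res [[-2.0, -0.7], [1.6, -0.9], [1.5, 0.7], [-1.4, 1.8]]
module(b) [ 5.187969e+02  3.192941e+02 -3.798000e-01] res [[2.3, 0.7], [-1.4, 1.1], [-2.6, -1.0], [1.5, -1.3]]
rack [ 5.164411e+02  3.203387e+02 -3.944000e-01] res [[0.5, 0.5], [-1.0, -0.7], [0.8, -0.3], [-0.4, 0.6]]
corner [6.335741e+02 1.403632e+02 5.460000e-02] res [[1.5, -0.4], [-0.5, 1.2], [-0.2, -0.9], [-0.7, 0.3], [0.1, 1.4], [0.2, -1.3]]
corner both [6.334082e+02 1.397056e+02 5.470000e-02] res [[1.5, 0.3], [-0.4, 1.8], [-0.2, -0.3], [-0.6, 0.8], [0.1, 2.0], [0.2, -0.7], [-1.2, 0.4], [-1.9, -0.8], [-0.4, 0.9], [-0.2, 0.9], [1.3, -0.7], [-0.4, -0.3]]
```

```bash
python3 - <<'E'
from h import *
s=st();
rows(s,[518.8,319.3,75],-.385,4,4)
E
```

```text
t12.20 pos [522.3 266.4 221.4] rot [-0.604  1.57  -1.04 ] F [ 0.6  0.1 -0.1] w85.3
[0.0488, 0.0155, -0.0086] [-0.123, 0.002, 0.002]
[0.0488, 0.0156, -0.0083] [-0.123, 0.002, 0.002]
[0.0488, 0.0157, -0.0081] [-0.123, 0.002, 0.002]
[0.0488, 0.0158, -0.0079] [-0.123, 0.002, 0.002]
row step mm 38.9281242673013
```

>>> servo_tool --rows '[{"dx":0.0488,"dy":0.0155,"dz":-0.0086,"wx":-0.123,"wy":0,"wz":0,"fingers":0},{"dx":0.0488,"dy":0.0156,"dz":-0.0083,"wx":-0.123,"wy":0,"wz":0,"fingers":0},{"dx":0.0488,"dy":0.0157,"dz":-0.0081,"wx":-0.123,"wy":0,"wz":0,"fingers":0},{"dx":0.0488,"dy":0.0158,"dz":-0.0079,"wx":-0.123,"wy":0,"wz":0,"fingers":0},{"dx":0,"dy":0,"dz":0,"wx":0,"wy":0,"wz":0,"fingers":0}]'

```text
clock: 12.82
eef_pos: [516.7, 319.5, 72.7]
tool_rot: [-2.159, 1.566, -2.543]
force: [0.1, 0.6, 0.9]
width: 85.5
```

```bash
python3 w.py w9; python3 - <<'E'
from h import *
s=st();
rows(s,[518.8,319.3,11],-.385,2,4)
E
```

```text
t12.82 pos [516.7 319.5  72.7] rot [-2.159  1.566 -2.543] F [0.1 0.6 0.9] w85.5
[-0.42  0.79 -0.3   1.76  0.35  0.65 -1.29]
t12.88 pos [518.  319.6  74.5] rot [-1.86   1.569 -2.244] F [-0.7 -0.4  0. ] w85.7
[0.0423, 0.0001, 0.0006] [0.004, -0.003, 0.009]
[0.0423, 0.0001, 0.0006] [0.004, -0.003, 0.009]
row step mm 31.74315208067369
```

View pics/w9.png

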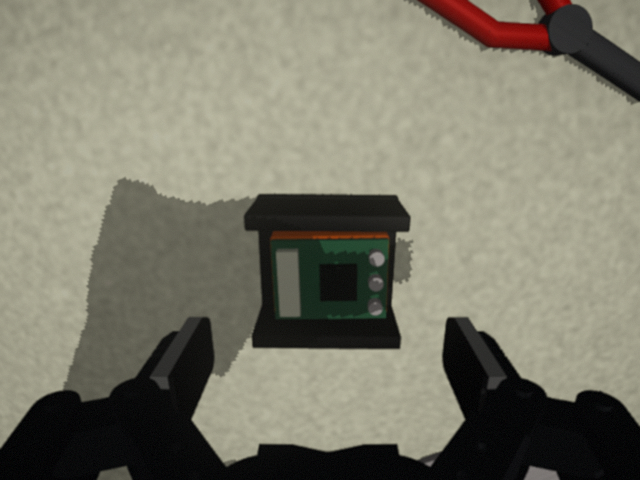

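```bash
python3 - <<'E'
from h import *
import pickle
s,i=pickle.load(open('pics/w9.pkl','rb'))
P=atz(i,[(271,236),(388,235),(392,320),(269,320)],38);print(P.round(1),P.mean(0).round(1))
E
```

```text
[[501.6 352.   38. ]
 [551.9 332.3  38. ]
 [539.2 289.4  38. ]
 [482.3 312.3  38. ]] [518.8 321.5  38. ]
```

>>> servo_tool --rows '[{"dx":0.0423,"dy":0.0006,"dz":0.0002,"wx":0,"wy":0,"wz":0,"fingers":0},{"dx":0.0423,"dy":0.0006,"dz":0.0002,"wx":0,"wy":0,"wz":0,"fingers":0},{"dx":0,"dy":0,"dz":0,"wx":0,"wy":0,"wz":0,"fingers":0.3},{"dx":0,"dy":0,"dz":0,"wx":0,"wy":0,"wz":0,"fingers":1},{"dx":0,"dy":0,"dz":0,"wx":0,"wy":0,"wz":0,"fingers":1}]'

```text
clock: 13.5
eef_pos: [520.1, 322.2, 13.6]
tool_rot: [0.904, 1.567, 0.521]
force: [0.3, -0.5, 6.8]
width: 56.6
```

```bash
python3 w.py w10
```

```text
t13.50 pos [520.1 322.2  13.6] rot [0.904 1.567 0.521] F [ 0.3 -0.5  6.8] w56.6
[-0.45  0.88 -0.25  1.77  0.38  0.54 -1.33]
```

View pics/w10.png

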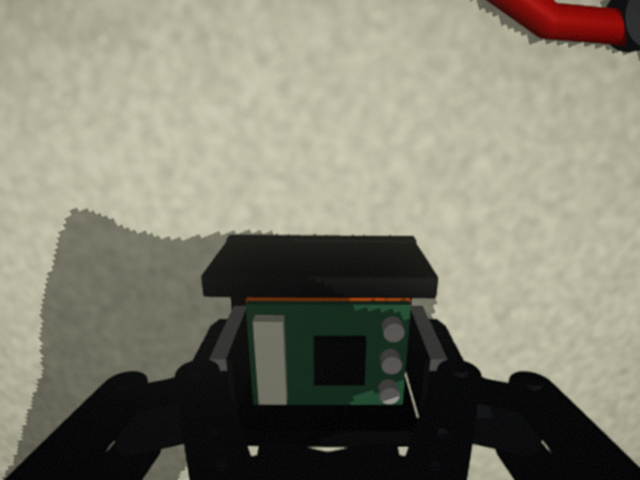

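```bash
cat > tgt.py <<'E'
from h import *
import pickle
C=np.array([633.5,139.5]);cy=.053
def cw(x,y): c,s_=np.cos(cy),np.sin(cy); return C+np.array([c*x-s_*y,s_*x+c*y])
E
python3 - <<'E'
from tgt import *
s,i=pickle.load(open('pics/w10.pkl','rb'))
P=atz(i,[(247,302),(410,302),(407,405),(252,405)],38);m=P.mean(0);print(m,'in tool',(toolR(s).T@(m-s['eef_pos'])).round(1), (toolR(s).T@(P-s['eef_pos']).T).T.round(1))
s=st();off=0
s['eef_pos']=np.array([520.1,322.2,75])
rows(s,[*cw(-34,-28),75],cy,6,4)
E
```

```text
[520.54844443 322.05380525  38.        ] in tool [-24.4   0.1   0.5] [[-24.4  21.1 -26.4]
 [-24.3  21.   27.1]
 [-24.4 -21.   29. ]
 [-24.5 -20.8 -27.5]]
t13.55 pos [520.1 322.3  13.6] rot [0.876 1.567 0.493] F [-0.6 -1.1  6.8] w56.8
[-0.0, -0.0371, 0.0343] [-0.695, 0.005, -0.004]
[-0.0, -0.0395, 0.0316] [-0.695, 0.005, -0.004]
[-0.0, -0.0416, 0.0286] [-0.695, 0.005, -0.004]
[-0.0, -0.0436, 0.0255] [-0.695, 0.005, -0.004]
[-0.0, -0.0453, 0.0223] [-0.695, 0.005, -0.004]
[-0.0, -0.0468, 0.0189] [-0.695, 0.005, -0.004]
row step mm 37.89234301049936
```

>>> servo_tool --rows '[{"dx":-0.03,"dy":0,"dz":0,"wx":0,"wy":0,"wz":0,"fingers":1},{"dx":-0.05,"dy":0,"dz":0,"wx":0,"wy":0,"wz":0,"fingers":1},{"dx":0,"dy":-0.0371,"dz":0.0343,"wx":-0.695,"wy":0,"wz":0,"fingers":1},{"dx":0,"dy":-0.0395,"dz":0.0316,"wx":-0.695,"wy":0,"wz":0,"fingers":1},{"dx":0,"dy":-0.0416,"dz":0.0286,"wx":-0.695,"wy":0,"wz":0,"fingers":1}]'

```text
clock: 14.18
eef_pos: [559.7, 214.4, 72.2]
tool_rot: [0.166, 1.57, 0.004]
force: [0.5, 0.1, -1.6]
width: 57.2
```

>>> servo_tool --rows '[{"dx":0,"dy":-0.0436,"dz":0.0255,"wx":-0.695,"wy":0,"wz":0,"fingers":1},{"dx":0,"dy":-0.0453,"dz":0.0223,"wx":-0.695,"wy":0,"wz":0,"fingers":1},{"dx":0,"dy":-0.0468,"dz":0.0189,"wx":-0.695,"wy":0,"wz":0,"fingers":1},{"dx":0,"dy":0,"dz":0,"wx":0,"wy":0,"wz":0,"fingers":1},{"dx":0,"dy":0,"dz":0,"wx":0,"wy":0,"wz":0,"fingers":1}]'

```text
clock: 14.8
eef_pos: [599.5, 110.2, 71.8]
tool_rot: [1.125, 1.57, 1.178]
force: [-0.8, 0.6, -1.8]
width: 56.9
```

```bash
python3 w.py w11; python3 - <<'E'
from tgt import *
s=st();rows(s,[*cw(-33,-27),16],cy,2,4)
E
```

```text
t14.80 pos [599.5 110.2  71.8] rot [1.125 1.57  1.178] F [-0.8  0.6 -1.8] w56.9
[ 0.05  0.81 -0.45  1.75  0.52  0.69 -0.63]
t14.85 pos [599.3 111.   71.8] rot [1.271 1.57  1.326] F [-0.7  0.1 -1.7] w56.5
[0.0372, -0.0003, 0.0018] [0.009, 0.002, -0.006]
[0.0372, -0.0003, 0.0018] [0.009, 0.002, -0.006]
row step mm 27.94559541877971
```

View pics/w11.png

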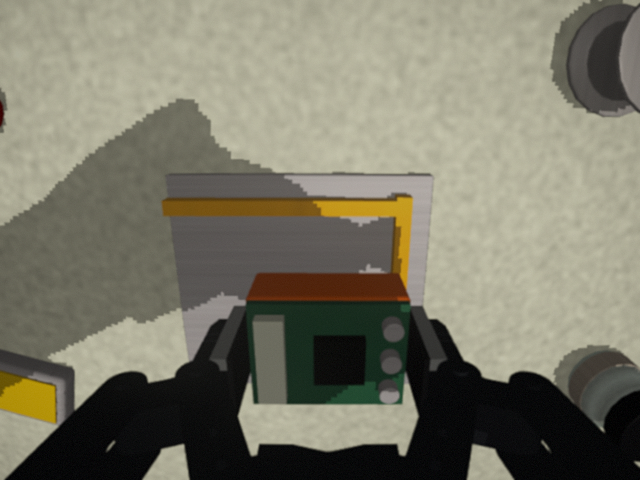

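```bash
python3 - <<'E'
from tgt import *
s,i=pickle.load(open('pics/w11.pkl','rb'))
P=atz(i,[(433,174),(167,174)],6);print(P);d=P[0]-P[1];print(np.linalg.norm(d),np.arctan2(d[1],d[0]))
c,s_=np.cos(cy),np.sin(cy)
print('corner from TR',P[0][:2]-np.array([c*20-s_*20,s_*20+c*20]))
print(atz(i,[(412,197)],14), cw(8,8)); print(atz(i,[(400,216)],14),cw(0,0))
E
```

```text
[[652.21204267 161.36478506   6.        ]
 [513.65454466 154.27180925   6.        ]]
138.7389295135373 0.05114692266848209
corner from TR [633.29962991 140.33336467]
[[640.82407904 150.26249617  14.        ]] [641.0649651  147.91256816]
[[635.77909373 139.99525219  14.        ]] [633.5 139.5]
```

>>> servo_tool --rows '[{"dx":0.038,"dy":0,"dz":0.001,"wx":0,"wy":0,"wz":0,"fingers":1},{"dx":0.034,"dy":0,"dz":0.001,"wx":0,"wy":0,"wz":0,"fingers":1},{"dx":0.005,"dy":0,"dz":0,"wx":0,"wy":0,"wz":0,"fingers":1},{"dx":0,"dy":0,"dz":0,"wx":0,"wy":0,"wz":0,"fingers":1}]'

```text
clock: 15.35
eef_pos: [600.7, 111.5, 14.1]
tool_rot: [1.529, 1.57, 1.586]
force: [0.5, -0.4, -1.1]
width: 56.7
```

```bash
python3 - <<'E'
from tgt import *
s=st();c,s_=np.cos(cy),np.sin(cy);print('local',np.array([[c,s_],[-s_,c]])@(s['eef_pos'][:2]-[633.4,140]))
E
```

```text
t15.35 pos [600.7 111.5  14.1] rot [1.529 1.57  1.586] F [ 0.5 -0.4 -1.1] w56.7
local [-34.20543481 -26.72593927]
```

>>> servo_tool --rows '[{"dx":0.001,"dy":0.004,"dz":0,"wx":0,"wy":0,"wz":0,"fingers":1},{"dx":0,"dy":0.005,"dz":0.003,"wx":0,"wy":0,"wz":0,"fingers":1},{"dx":0,"dy":0,"dz":0.004,"wx":0,"wy":0,"wz":0,"fingers":1},{"dx":0,"dy":0,"dz":0.003,"wx":0,"wy":0,"wz":0,"fingers":1},{"dx":0,"dy":0,"dz":0,"wx":0,"wy":0,"wz":0,"fingers":1}]'

```text
clock: 15.98
eef_pos: [605.0, 117.0, 13.7]
tool_rot: [-2.908, 1.565, -2.854]
force: [-9.6, -1.8, 12.9]
width: 57.1
```

```bash
python3 - <<'E'
from tgt import *
s=st();c,s_=np.cos(cy),np.sin(cy);print('local',np.array([[c,s_],[-s_,c]])@(s['eef_pos'][:2]-[633.4,140]));print(toolR(s).round(3))
E
```

```text
t15.97 pos [605.  117.   13.7] rot [-2.908  1.565 -2.854] F [-9.6 -1.8 12.9] w57.1
local [-29.53632891 -21.45680677]
[[-0.005 -0.054  0.999]
 [-0.002  0.999  0.054]
 [-1.    -0.001 -0.006]]
```

>>> servo_tool --rows '[{"dx":-0.001,"dy":0.003,"dz":0,"wx":0,"wy":0,"wz":0,"fingers":1},{"dx":0,"dy":0,"dz":0,"wx":0,"wy":0,"wz":0,"fingers":1}]'

```text
clock: 16.23
eef_pos: [605.0, 117.2, 13.8]
tool_rot: [-2.577, 1.564, -2.523]
force: [-7.3, -4.6, 9.0]
width: 56.7
```

```bash
python3 - <<'E'
from tgt import *
s=st();c,s_=np.cos(cy),np.sin(cy);print('local',np.array([[c,s_],[-s_,c]])@(s['eef_pos'][:2]-[633.4,140]));print(toolR(s).round(3))
E
```

```text
t16.23 pos [605.  117.2  13.8] rot [-2.577  1.564 -2.523] F [-7.3 -4.6  9. ] w56.7
local [-29.537088   -21.30296112]
[[-0.006 -0.053  0.999]
 [-0.004  0.999  0.053]
 [-1.    -0.004 -0.006]]
```

>>> servo_tool --rows '[{"dx":0,"dy":0,"dz":0,"wx":0,"wy":0,"wz":0,"fingers":0.15},{"dx":0,"dy":0,"dz":0,"wx":0,"wy":0,"wz":0,"fingers":0},{"dx":-0.03,"dy":0,"dz":0,"wx":0,"wy":0,"wz":0,"fingers":0},{"dx":-0.06,"dy":0,"dz":0,"wx":0,"wy":0,"wz":0,"fingers":0},{"dx":0,"dy":0,"dz":0,"wx":0,"wy":0,"wz":0,"fingers":0}]'

```text
clock: 16.85
eef_pos: [611.2, 120.6, 84.6]
tool_rot: [0.314, 1.563, 0.368]
force: [0.4, 0.5, -0.4]
width: 85.5
```

```bash
python3 w.py w12
```

```text
t16.85 pos [611.2 120.6  84.6] rot [0.314 1.563 0.368] F [ 0.4  0.5 -0.4] w85.5
[ 0.04  0.81 -0.46  1.71  0.51  0.73 -0.63]
```

View pics/w12.png

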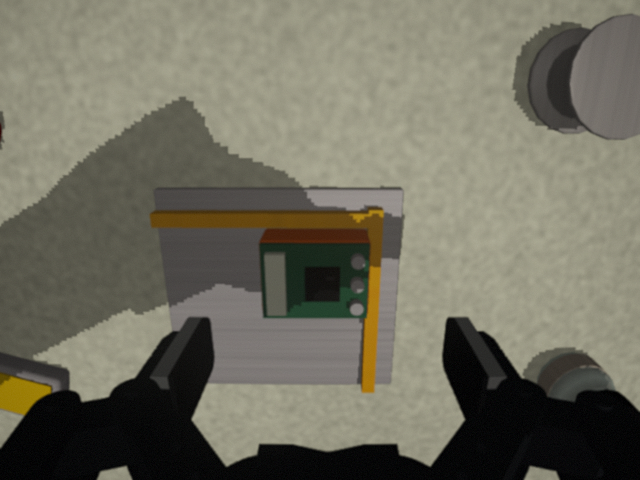

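```bash
python3 - <<'E'
import cv2
t=cv2.imread('pics/w12.png')
cv2.imwrite('pics/w12a.png',cv2.resize(t[175:400,140:420],None,fx=2.8,fy=2.6,interpolation=cv2.INTER_CUBIC))
cv2.imwrite('pics/w12b.png',cv2.resize(t[200:330,250:400],None,fx=5,fy=4.5,interpolation=cv2.INTER_CUBIC))
from fit import *
import pickle
s,W=pickle.load(open('pics/w12.pkl','rb'))
q=fit([(W,(20,20,6),(403,188)),(W,(-120,20,6),(155,188)),(W,(20,-110,6),(391,384)),(W,(8,8,14),(383,210))],[633,138,.05],'corner')
for z,pts in ((38,[(261,243),(368,243),(366,317),(263,317)]),):
    P=atz(W,pts,z); c,s_=np.cos(q[2]),np.sin(q[2]); print((( P[:,:2]-q[:2])@np.array([[c,-s_],[s_,c]])).round(1))
E
```

```text
corner [6.336773e+02 1.404801e+02 5.080000e-02] res [[0.7, -0.2], [-1.7, 0.1], [-0.1, -1.7], [0.3, 2.2]]
[[-55.6  -1.6]
 [ -2.5  -1.6]
 [ -2.1 -43. ]
 [-56.6 -42.9]]
```

View pics/w12b.png

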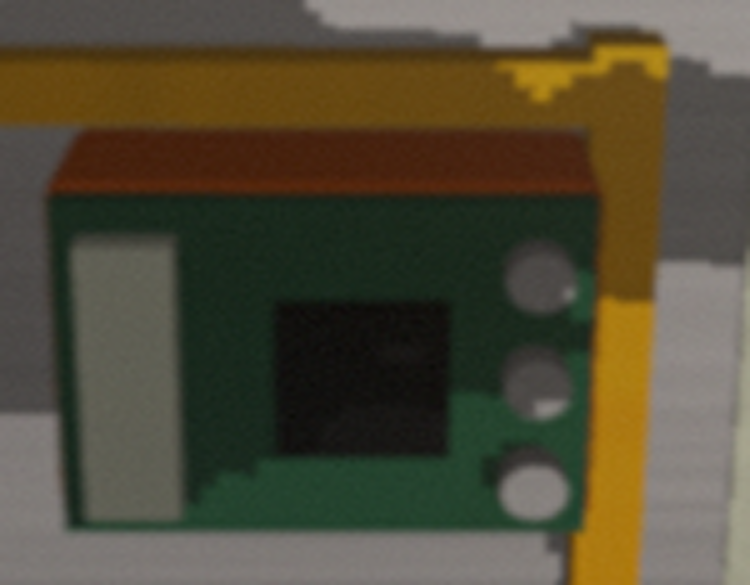

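```bash
python3 - <<'E'
from tgt import *
print(cw(-29,-22)+[0,.6])
s=st()
rows(s,[*(cw(-29,-22)+[0,.6]),84],cy+np.pi/2,15,4,flip=True)
E
```

```text
[605.70617516 116.59461124]
t16.90 pos [609.8 119.8  82.8] rot [0.298 1.566 0.352] F [-0.  -0.7 -0.4] w85.4
[-0.0001, -0.0003, -0.0004] [-0.999, 0.003, 0.001]
[-0.0001, -0.0002, -0.0004] [-0.999, 0.003, 0.001]
[-0.0001, -0.0002, -0.0004] [-0.999, 0.003, 0.001]
[-0.0001, -0.0001, -0.0004] [-0.999, 0.003, 0.001]
[-0.0001, -0.0001, -0.0005] [-0.999, 0.003, 0.001]
[-0.0001, -0.0, -0.0005] [-0.999, 0.003, 0.001]
[-0.0001, 0.0, -0.0005] [-0.999, 0.003, 0.001]
[-0.0001, 0.0001, -0.0005] [-0.999, 0.003, 0.001]
[-0.0001, 0.0001, -0.0004] [-0.999, 0.003, 0.001]
[-0.0001, 0.0001, -0.0004] [-0.999, 0.003, 0.001]
[-0.0001, 0.0002, -0.0004] [-0.999, 0.003, 0.001]
[-0.0001, 0.0002, -0.0004] [-0.999, 0.003, 0.001]
[-0.0001, 0.0003, -0.0004] [-0.999, 0.003, 0.001]
[-0.0001, 0.0003, -0.0003] [-0.999, 0.003, 0.001]
[-0.0001, 0.0003, -0.0003] [-0.999, 0.003, 0.001]
row step mm 0.3547809838695109
```

>>> servo_tool --rows '[{"dx":0,"dy":0,"dz":0,"wx":-1,"wy":0,"wz":0,"fingers":0},{"dx":0,"dy":0,"dz":0,"wx":-1,"wy":0,"wz":0,"fingers":0},{"dx":0,"dy":0,"dz":0,"wx":-1,"wy":0,"wz":0,"fingers":0},{"dx":0,"dy":0,"dz":0,"wx":-1,"wy":0,"wz":0,"fingers":0},{"dx":0,"dy":0,"dz":0,"wx":-1,"wy":0,"wz":0,"fingers":0}]'

```text
clock: 17.52
eef_pos: [607.5, 118.9, 79.7]
tool_rot: [2.648, 1.569, -3.054]
force: [0.2, -0.4, 0.4]
width: 85.3
```

>>> servo_tool --rows '[{"dx":0,"dy":0,"dz":0,"wx":-1,"wy":0,"wz":0,"fingers":0},{"dx":0,"dy":0,"dz":0,"wx":-1,"wy":0,"wz":0,"fingers":0},{"dx":0,"dy":0,"dz":0,"wx":-1,"wy":0,"wz":0,"fingers":0},{"dx":0,"dy":0,"dz":0,"wx":-1,"wy":0,"wz":0,"fingers":0},{"dx":0,"dy":0,"dz":0,"wx":-1,"wy":0,"wz":0,"fingers":0}]'

```text
clock: 18.15
eef_pos: [607.5, 118.9, 79.7]
tool_rot: [2.06, 1.569, -3.118]
force: [1.5, 0.4, 0.5]
width: 85.4
```

>>> servo_tool --rows '[{"dx":0,"dy":0,"dz":0,"wx":-1,"wy":0,"wz":0,"fingers":0.1},{"dx":0,"dy":0,"dz":0,"wx":-1,"wy":0,"wz":0,"fingers":0.2},{"dx":0,"dy":0,"dz":0,"wx":-1,"wy":0,"wz":0,"fingers":0.2},{"dx":0,"dy":0,"dz":0,"wx":-1,"wy":0,"wz":0,"fingers":0.2},{"dx":0,"dy":0,"dz":0,"wx":-1,"wy":0,"wz":0,"fingers":0.2}]'

```text
clock: 18.77
eef_pos: [607.5, 119.0, 79.7]
tool_rot: [1.451, 1.569, 3.08]
force: [0.1, -0.0, 0.2]
width: 68.5
```

>>> servo_tool --rows '[{"dx":0,"dy":0,"dz":0,"wx":0,"wy":0,"wz":0,"fingers":0.2}]'

```text
clock: 18.9
eef_pos: [607.5, 118.9, 79.8]
tool_rot: [1.309, 1.569, 2.932]
force: [0.1, -0.1, -1.4]
width: 68.3
```

```bash
python3 w.py w13; python3 - <<'E'
from tgt import *
s=st()
rows(s,[*(cw(-29,-22)+[0,.6]),17],cy+np.pi/2,3,4,flip=True)
E
```

```text
t18.90 pos [607.5 118.9  79.8] rot [1.309 1.569 2.932] F [ 0.1 -0.1 -1.4] w68.3
[ 0.24  0.93 -0.85  1.71  0.86  0.92  0.66]
t18.95 pos [607.6 118.9  80. ] rot [1.341 1.569 2.964] F [0.5 0.5 0.1] w68.6
[0.028, 0.0009, -0.001] [-0.004, 0.001, -0.005]
[0.028, 0.0009, -0.001] [-0.004, 0.001, -0.005]
[0.028, 0.0009, -0.001] [-0.004, 0.001, -0.005]
row step mm 21.031024608670332
```

View pics/w13.png

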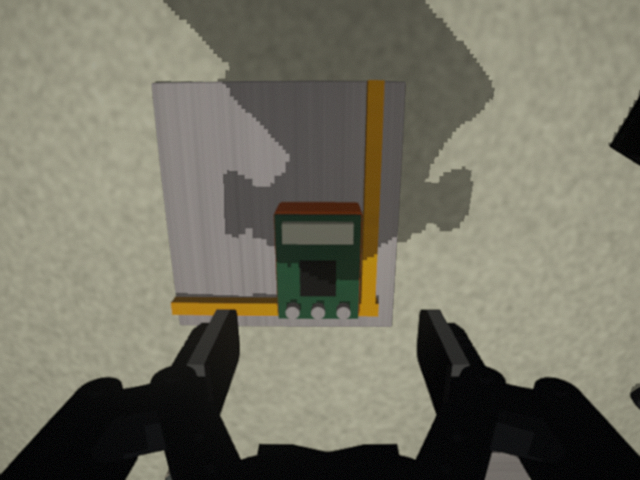

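```bash
python3 - <<'E'
from tgt import *
s,i=pickle.load(open('pics/w13.pkl','rb'))
P=atz(i,[(275,213),(361,213),(360,319),(278,319)],38);print(P.mean(0),P.round(1))
E
```

```text
[603.71218294 115.01411272  38.        ] [[576.6  93.2  38. ]
 [574.5 133.7  38. ]
 [630.8 137.7  38. ]
 [633.   95.4  38. ]]
```

>>> servo_tool --rows '[{"dx":0.03,"dy":0.001,"dz":-0.0011,"wx":0,"wy":0,"wz":0,"fingers":0.2},{"dx":0.034,"dy":0.001,"dz":-0.0011,"wx":0,"wy":0,"wz":0,"fingers":0.2},{"dx":0.02,"dy":0.001,"dz":-0.0011,"wx":0,"wy":0,"wz":0,"fingers":0.2},{"dx":0,"dy":0,"dz":0,"wx":0,"wy":0,"wz":0,"fingers":0.3}]'

```text
clock: 19.45
eef_pos: [604.8, 116.0, 16.3]
tool_rot: [1.802, 1.568, -2.857]
force: [-1.1, 0.2, 1.0]
width: 59.7
```

>>> servo_tool --rows '[{"dx":0,"dy":0,"dz":0,"wx":0,"wy":0,"wz":0,"fingers":1},{"dx":0,"dy":0,"dz":0,"wx":0,"wy":0,"wz":0,"fingers":1},{"dx":0,"dy":0,"dz":0,"wx":0,"wy":0,"wz":0,"fingers":1}]'

```text
clock: 19.82
eef_pos: [606.3, 115.9, 18.8]
tool_rot: [-2.336, 1.57, -0.712]
force: [-1.6, -2.6, 4.4]
width: 42.4
```

```bash
python3 w.py w14
```

```text
t19.82 pos [606.3 115.9  18.8] rot [-2.336  1.57  -0.712] F [-1.6 -2.6  4.4] w42.4
[ 0.22  1.   -0.78  1.74  0.95  0.83  0.59]
```

View pics/w14.png

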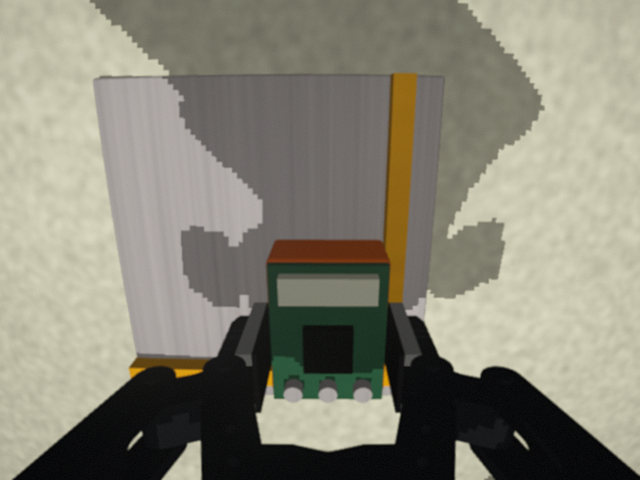

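```bash
python3 - <<'E'
from tgt import *
s,i=pickle.load(open('pics/w14.pkl','rb'))
P=atz(i,[(268,264),(389,264),(383,398),(274,398)],38);print('tool',((P-s['eef_pos'])@toolR(s)).round(1),((P-s['eef_pos'])@toolR(s)).mean(0))
yaw=-.17;R2=np.array([[np.cos(yaw),-np.sin(yaw)],[np.sin(yaw),np.cos(yaw)]])
N=R2@[-8,0]+[546.8,-235.3];Hv=R2@[-12,75]+[546.8,-235.3];print(N,Hv)
s=st();s['eef_pos']=np.array([606,116,170.])
rows(s,[*Hv,170],yaw+np.pi/2,6,4,flip=True)
E
```

```text
tool [[-19.2  30.8 -18.8]
 [-19.2  30.8  21.2]
 [-19.2 -23.8  21.8]
 [-19.1 -23.8 -19.4]] [-19.18276891   3.50399333   1.18299747]
[ 538.91532186 -233.94654121] [ 547.66165898 -159.35095429]
t19.88 pos [606.3 115.9  18.8] rot [-2.368  1.57  -0.744] F [-0.9 -1.9  4.5] w42.9
[0.0, 0.0162, -0.0604] [0.355, -0.001, 0.001]
[0.0, 0.0139, -0.061] [0.355, -0.001, 0.001]
[0.0, 0.0117, -0.0614] [0.355, -0.001, 0.001]
[0.0, 0.0094, -0.0618] [0.355, -0.001, 0.001]
[0.0, 0.0071, -0.0621] [0.355, -0.001, 0.001]
[0.0, 0.0047, -0.0624] [0.355, -0.001, 0.001]
row step mm 46.91052655598659
```

>>> servo_tool --rows '[{"dx":-0.04,"dy":0,"dz":0,"wx":0,"wy":0,"wz":0,"fingers":1},{"dx":-0.08,"dy":0,"dz":0,"wx":0,"wy":0,"wz":0,"fingers":1},{"dx":-0.08,"dy":0.0162,"dz":0,"wx":0,"wy":0,"wz":0,"fingers":1},{"dx":0,"dy":0.015,"dz":-0.0604,"wx":0.355,"wy":0,"wz":0,"fingers":1},{"dx":0,"dy":0.0139,"dz":-0.061,"wx":0.355,"wy":0,"wz":0,"fingers":1}]'

```text
clock: 20.5
eef_pos: [575.8, 23.9, 169.2]
tool_rot: [-1.347, 1.568, 0.204]
force: [-0.0, -0.9, -0.8]
width: 42.8
```

>>> servo_tool --rows '[{"dx":0,"dy":0.0094,"dz":-0.0614,"wx":0.355,"wy":0,"wz":0,"fingers":1},{"dx":0,"dy":0.006,"dz":-0.0618,"wx":0.355,"wy":0,"wz":0,"fingers":1},{"dx":0,"dy":0.003,"dz":-0.0621,"wx":0.355,"wy":0,"wz":0,"fingers":1},{"dx":0,"dy":0,"dz":-0.0624,"wx":0.355,"wy":0,"wz":0,"fingers":1},{"dx":0,"dy":0,"dz":0,"wx":0,"wy":0,"wz":0,"fingers":1}]'

```text
clock: 21.12
eef_pos: [546.5, -165.6, 167.4]
tool_rot: [2.954, 1.568, -1.935]
force: [0.2, 0.9, -1.7]
width: 42.8
```

```bash
python3 w.py w15
```

```text
t21.12 pos [ 546.5 -165.6  167.4] rot [ 2.954  1.568 -1.935] F [ 0.2  0.9 -1.7] w42.8
[ 0.8   0.76 -0.92  1.79  0.73  0.97  0.96]
```

View pics/w15.png

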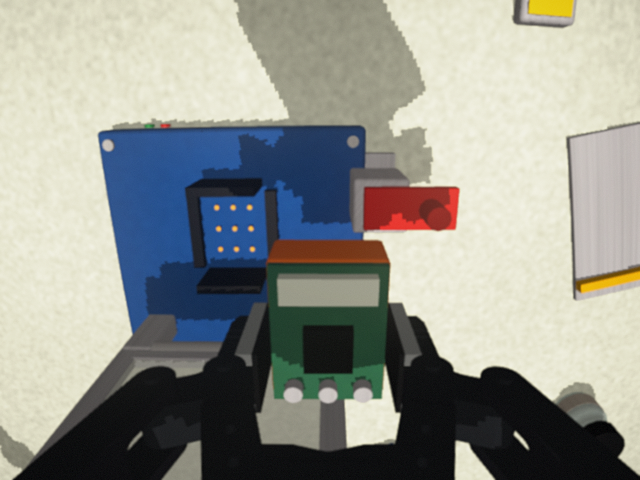

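```bash
python3 - <<'E'
import cv2
t=cv2.imread('pics/w15.png')
cv2.imwrite('pics/w15a.png',cv2.resize(t[165:305,170:300],None,fx=5,fy=4,interpolation=cv2.INTER_CUBIC))
cv2.imwrite('pics/w15b.png',cv2.resize(t[110:360,90:470],None,fx=2,fy=2,interpolation=cv2.INTER_CUBIC))
E
```

```text
(no output)
```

View pics/w15a.png

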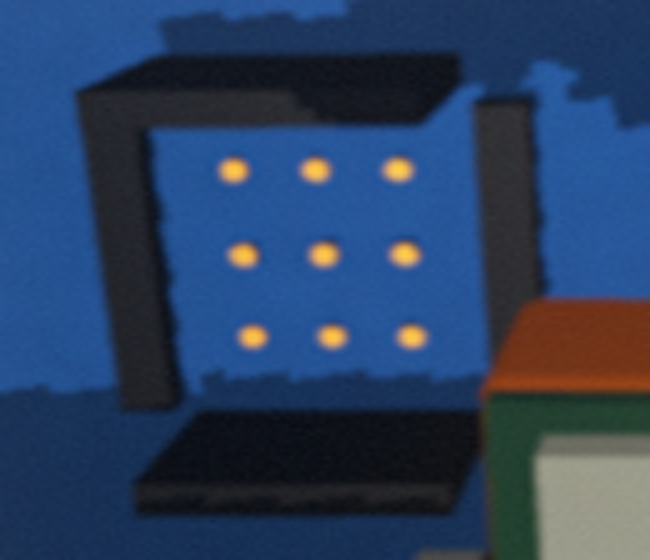

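View pics/w15b.png

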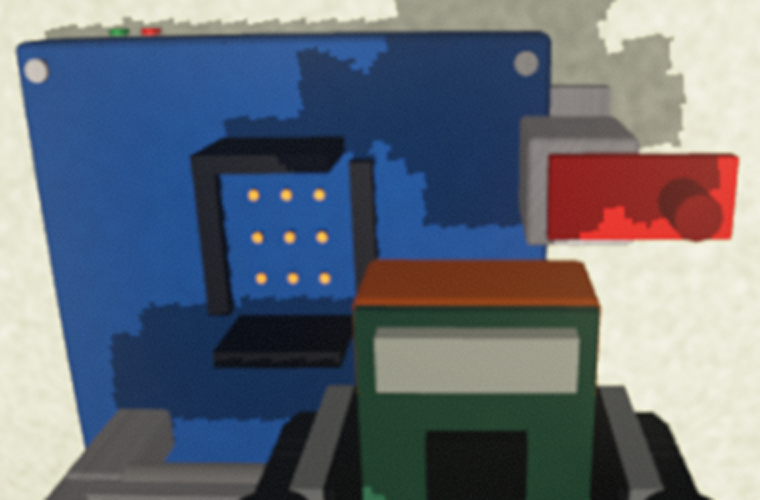

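```bash
cat > fit5.py <<'E'
from fit import *
import pickle
s0,W=pickle.load(open('pics/w15.pkl','rb'))
f=lambda x,y:np.array([[(x+.5)/5-.5+170,(y+.5)/4-.5+165]])
o=[(W,(31,-22,58),f(135,484)),(W,(31,22,58),f(455,486)),(W,(-31,22,58),f(415,126)),(W,(-37,-22,58),f(80,93))]
qn=fit(o,[539,-234,-.17],'nest walls')
fit(o+[(W,(0,0,24),f(324,255))],[539,-234,-.17],'nest+dots')
g=lambda x,y:np.array([[(x+.5)/2-.5+90,(y+.5)/2-.5+110]])
print('dot', atz(W,f(324,255),24))
# base front corners local to tester(-80,+-95,24)
P=atz(W,np.vstack([g(18,45),g(551,33)]),24);print(P);d=P[1]-P[0];print('yaw',np.arctan2(-d[0],d[1]),np.linalg.norm(d))
# module top at held: corners
M=[(267,264),(389,264),(383,398),(274,398)]
for zt in (-19.2,-20):
    z=s0['eef_pos'][2]-zt
    P=atz(W,M,z);t=((P-s0['eef_pos'])@toolR(s0));print(t.round(1).tolist(),t.mean(0).round(1))
# bottom front edge of module, z=top-32
P=atz(W,[(275,241),(383,241)],s0['eef_pos'][2]+19.2-32);print('front bottom edge tool',((P-s0['eef_pos'])@toolR(s0)).round(1))
E
python3 fit5.py
```

```text
nest walls [ 5.402005e+02 -2.335156e+02 -1.660000e-01] res [[0.2, -0.0], [-0.5, -0.8], [1.3, 0.3], [-0.7, 0.3]]
nest+dots [ 5.402400e+02 -2.336788e+02 -1.654000e-01] res [[0.0, 0.1], [-0.7, -0.7], [1.0, 0.4], [-1.0, 0.4], [0.6, -0.4]]
dot [[ 540.43599395 -234.21916824   24.        ]]
[[ 454.09052075 -312.92920693   24.        ]
 [ 485.07556974 -127.93319033   24.        ]]
yaw -0.165949999316653 187.57291760992277
[[-19.1, 31.0, -19.1], [-19.2, 31.1, 21.3], [-19.3, -23.5, 21.9], [-19.2, -23.6, -19.3]] [-19.2   3.7   1.2]
[[-19.9, 31.3, -18.9], [-20.0, 31.4, 21.1], [-20.1, -22.8, 21.8], [-20.0, -22.9, -19.1]] [-20.    4.2   1.2]
front bottom edge tool [[ 12.9  28.2 -20.5]
 [ 12.8  28.2  23.5]]
```

```bash
python3 - <<'E'
from h import *
s=st()
rows(s,[541.9,-234.7,79],-.166+np.pi/2,4,4,flip=True)
E
```

```text
t21.18 pos [ 547.2 -162.3  167.8] rot [-0.985  1.57   0.412] F [ 0.3  1.  -1.1] w42.2
[0.0296, -0.0024, -0.0241] [-0.017, 0.001, 0.001]
[0.0296, -0.0024, -0.0241] [-0.017, 0.001, 0.001]
[0.0296, -0.0023, -0.0241] [-0.017, 0.001, 0.001]
[0.0296, -0.0023, -0.0241] [-0.017, 0.001, 0.001]
row step mm 28.682024829898868
```

Translate first, then descend.

>>> servo_tool --rows '[{"dx":0,"dy":-0.004,"dz":-0.045,"wx":-0.07,"wy":0,"wz":0,"fingers":1},{"dx":0.02,"dy":-0.004,"dz":-0.045,"wx":0,"wy":0,"wz":0,"fingers":1},{"dx":0.05,"dy":-0.001,"dz":-0.0064,"wx":0,"wy":0,"wz":0,"fingers":1},{"dx":0.04,"dy":0,"dz":0,"wx":0,"wy":0,"wz":0,"fingers":1},{"dx":0,"dy":0,"dz":0,"wx":0,"wy":0,"wz":0,"fingers":1}]'

```text
clock: 21.8
eef_pos: [541.2, -230.8, 83.9]
tool_rot: [1.026, 1.567, 2.438]
force: [-0.8, 0.3, -1.5]
width: 42.6
```

>>> servo_tool --rows '[{"dx":0,"dy":0,"dz":0,"wx":0,"wy":0,"wz":0,"fingers":1}]'

```text
clock: 21.92
eef_pos: [543.6, -231.5, 86.9]
tool_rot: [-1.122, 1.568, 0.289]
force: [0.8, 0.3, -1.0]
width: 42.6
```

```bash
python3 w.py w16; python3 - <<'E'
from h import *
s=st()
rows(s,[541.9,-234.7,79],-.166+np.pi/2,1,4,flip=True)
t=cv2.imread('pics/w16.png')
cv2.imwrite('pics/w16a.png',cv2.resize(t[150:430,200:470],None,fx=2.8,fy=2.1,interpolation=cv2.INTER_CUBIC))
E
```

```text
t21.93 pos [ 543.6 -231.5   86.9] rot [-1.122  1.568  0.289] F [ 0.8  0.3 -1. ] w42.6
[ 0.85  0.88 -0.84  1.79  0.85  0.87  1.01]
t21.98 pos [ 543.7 -231.9   87.2] rot [-1.379  1.568  0.032] F [ 0.2 -1.3 -0.4] w42.8
[0.0109, 0.0019, -0.0041] [0.054, 0.005, 0.028]
row step mm 8.860664562397178
```

View pics/w16.png

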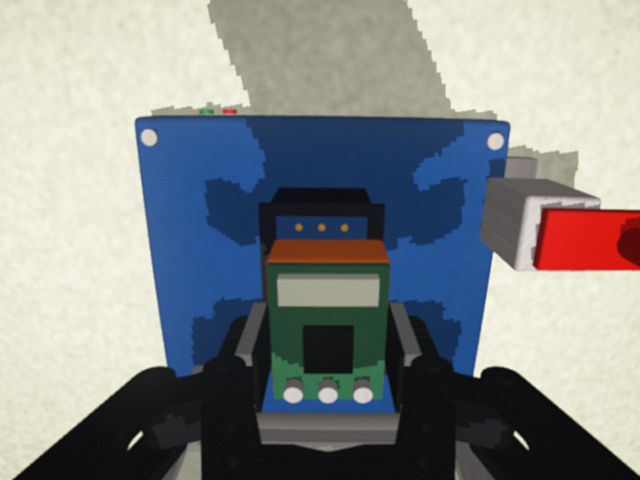

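View pics/w16a.png

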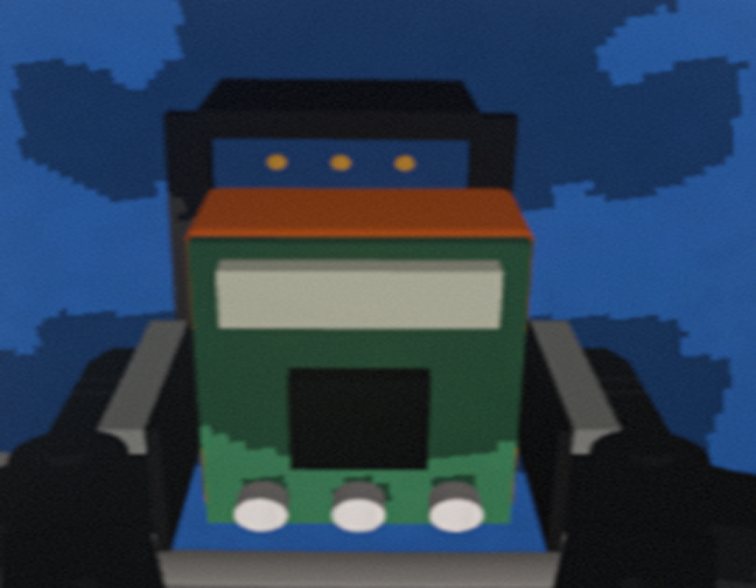

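```bash
python3 - <<'E'
from h import *
import pickle
s,i=pickle.load(open('pics/w16.pkl','rb'))
f=lambda x,y:((x+.5)/2.8-.5+200,(y+.5)/2.1-.5+150)
N=np.array([540.3,-233.8]);yaw=-.166
def loc(P): c,q=np.cos(yaw),np.sin(yaw); return ((P[:,:2]-N)@np.array([[c,-q],[q,c]])).round(1)
print('dots front row z24',loc(atz(i,[f(277,162),f(341,162),f(404,162)],24)))
print('lip inner z30 / wall top inner z58', loc(atz(i,[f(213,160),f(468,160)],30)), loc(atz(i,[f(213,139),f(468,139)],58)))
print('wall top outer z58',loc(atz(i,[f(205,112),f(480,112)],58)))
b=s['eef_pos'][2]-12.8
print('module bottom front z',b,loc(atz(i,[f(210,189),f(512,189)],b)))
print('module top ',loc(atz(i,[f(189,237),f(532,237),f(511,522),f(207,522)],b+32)))
print('tcp',loc(s['eef_pos'][None]))
E
```

```text
dots front row z24 [[-16.1 -11.7]
 [-16.2   0.4]
 [-16.2  12.3]]
lip inner z30 / wall top inner z58 [[-18.3 -23. ]
 [-18.6  23.8]] [[-31.4 -19.2]
 [-31.6  20.8]]
wall top outer z58 [[-37.2 -20.3]
 [-37.4  22.5]]
module bottom front z 74.06299666281716 [[-25.7 -17.9]
 [-26.   25.9]]
module top  [[-28.6 -16.3]
 [-28.8  24.1]
 [ 26.5  24.6]
 [ 26.7 -16.5]]
tcp [[2.9 2.9]]
```

```bash
python3 - <<'E'
from h import *
import pickle
s,i=pickle.load(open('pics/w13.pkl','rb'));t=cv2.imread('pics/w13.png')
cv2.imwrite('pics/w13a.png',cv2.resize(t[195:330,265:385],None,fx=6,fy=4.4,interpolation=cv2.INTER_CUBIC))
T=lambda P:((P-s['eef_pos'])@toolR(s)).round(1)
print('bottom front z6',T(atz(i,[(278,203),(358,203)],6)),'top',T(atz(i,[(276,214),(361,214)],38)))
s,i=pickle.load(open('pics/w14.pkl','rb'));t=cv2.imread('pics/w14.png')
cv2.imwrite('pics/w14a.png',cv2.resize(t[230:410,250:410],None,fx=4.8,fy=3.3,interpolation=cv2.INTER_CUBIC))
print('w14 bottom front z6',T(atz(i,[(275,241),(383,241)],6)),'top',T(atz(i,[(268,264),(389,264)],38)))
E
```

```text
bottom front z6 [[ 73.8  29.4 -26.5]
 [ 73.8  29.4  17.4]] top [[ 41.8  31.7 -23.6]
 [ 41.8  31.7  16.5]]
w14 bottom front z6 [[ 12.8  28.  -20.6]
 [ 12.8  28.   23.4]] top [[-19.2  30.8 -18.8]
 [-19.2  30.8  21.2]]
```

View pics/w13a.png

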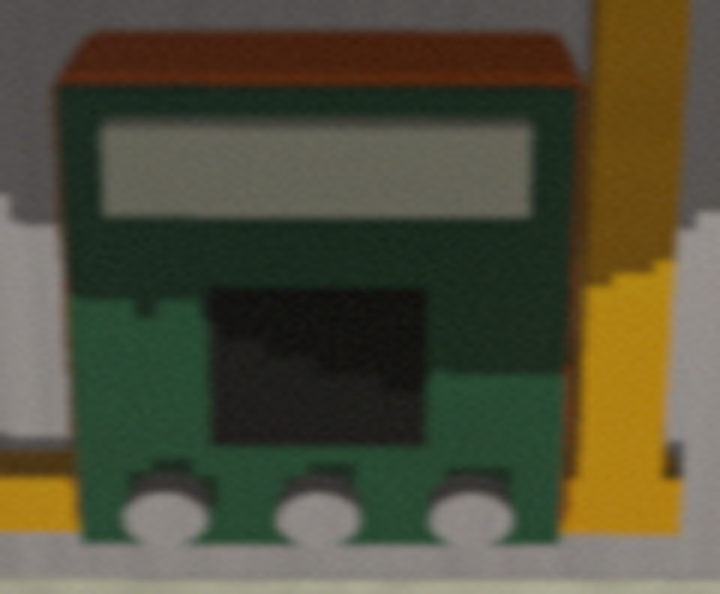

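View pics/w14a.png

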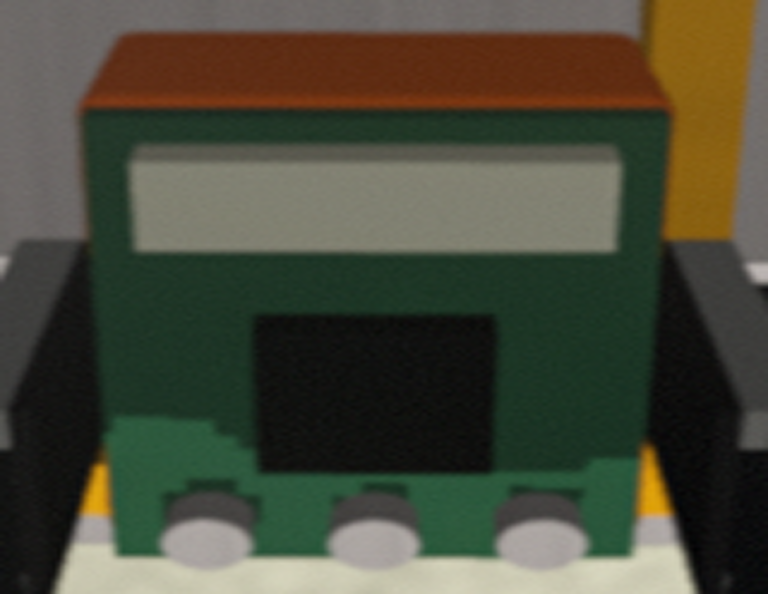

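```bash
python3 - <<'E'
from h import *
import pickle
for n in ('w14','w13','w12'):
    s,i=pickle.load(open(f'pics/{n}.pkl','rb'))
    o=-i['R'].T@i['t'];print(n,'cam tool',((o-s['eef_pos'])@toolR(s)).round(1))
    c,q=np.cos(.053),np.sin(.053)
    L=np.array([[-58,0,38],[-58,-44,38],[0,-44,38],[0,0,38],[-58,0,6],[-58,-44,6],[0,0,6],[20,20,6],[-120,20,6],[0,0,14],[-120,-110,6],[20,-110,6]],float)
    X=np.c_[L[:,:2]@np.array([[c,q],[-q,c]])+[633.5,140.2],L[:,2]]
    P=proj(i,X).round(1);print(P.tolist())
    im=cv2.imread(f'pics/{n}.png');im=cv2.resize(im,None,fx=1.25,fy=1.25)
    for p,col in zip(P,[(255,255,255)]*4+[(0,0,255)]*3+[(255,0,255)]*5): cv2.circle(im,tuple(int(round(v*1.25)) for v in p),3,col,1)
    cv2.imwrite(f'pics/{n}o.png',im)
E
```

```text
w14 cam tool [-143.9   81.     1. ]
[[393.8, 267.5], [261.1, 267.4], [269.9, 407.5], [385.0, 407.7], [381.9, 237.3], [273.5, 237.2], [376.1, 358.6], [416.3, 393.8], [443.1, 75.7], [378.0, 369.4], [92.0, 79.4], [144.6, 391.3]]
w13 cam tool [-143.9   81.     1. ]
[[368.0, 215.7], [274.9, 215.7], [279.6, 323.8], [364.4, 323.9], [362.5, 200.5], [282.1, 200.5], [359.8, 296.4], [391.7, 325.8], [404.8, 81.2], [360.9, 302.6], [150.5, 83.3], [180.1, 325.0]]
w12 cam tool [-143.9   82.4    0.4]
[[255.6, 240.7], [260.4, 319.4], [369.7, 319.2], [372.8, 240.5], [264.5, 222.9], [268.1, 293.0], [366.4, 222.7], [403.3, 188.2], [153.0, 189.0], [367.8, 226.7], [180.5, 382.3], [391.0, 382.6]]
```

View pics/w14o.png

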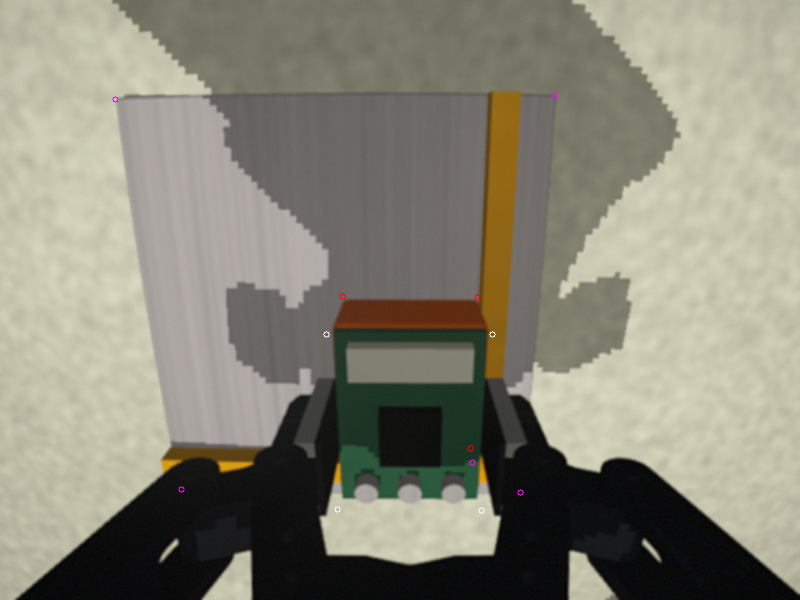

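View pics/w13o.png

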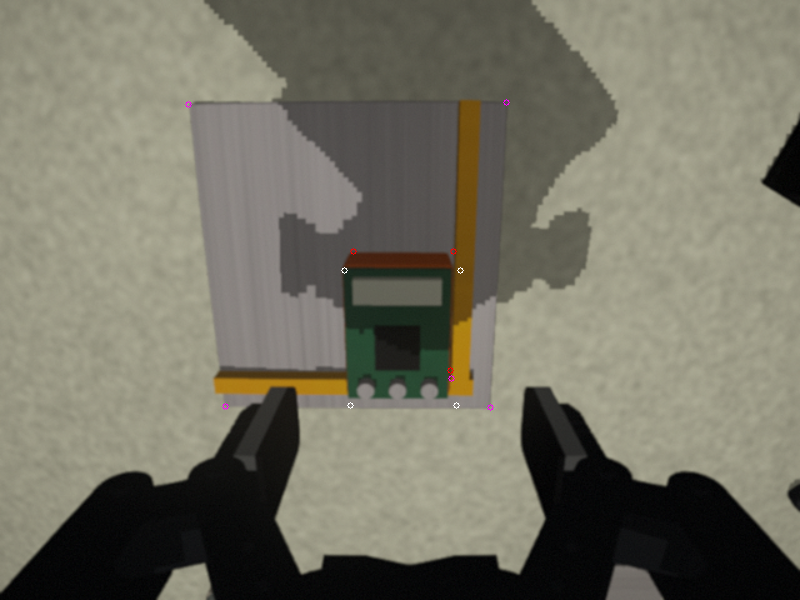

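>>> servo_tool --rows '[{"dx":0,"dy":0.0048,"dz":-0.0048,"wx":0,"wy":0,"wz":0,"fingers":1},{"dx":0.015,"dy":0,"dz":0,"wx":0,"wy":0,"wz":0,"fingers":1},{"dx":0,"dy":0,"dz":0,"wx":0,"wy":0,"wz":0,"fingers":1},{"dx":0,"dy":0,"dz":0,"wx":0,"wy":0,"wz":0,"fingers":1}]'

```text
clock: 22.48
eef_pos: [538.0, -235.8, 74.2]
tool_rot: [0.481, 1.57, 1.89]
force: [-0.3, 0.4, -1.6]
width: 42.8
```

```bash
python3 w.py w17; python3 - <<'E'
from h import *
t=cv2.imread('pics/w17.png')
cv2.imwrite('pics/w17a.png',cv2.resize(t[170:310,230:430],None,fx=4,fy=4,interpolation=cv2.INTER_CUBIC))
E
```

```text
t22.48 pos [ 538.  -235.8   74.2] rot [0.481 1.57  1.89 ] F [-0.3  0.4 -1.6] w42.8
[ 0.85  0.9  -0.83  1.81  0.87  0.85  1.  ]
```

View pics/w17a.png

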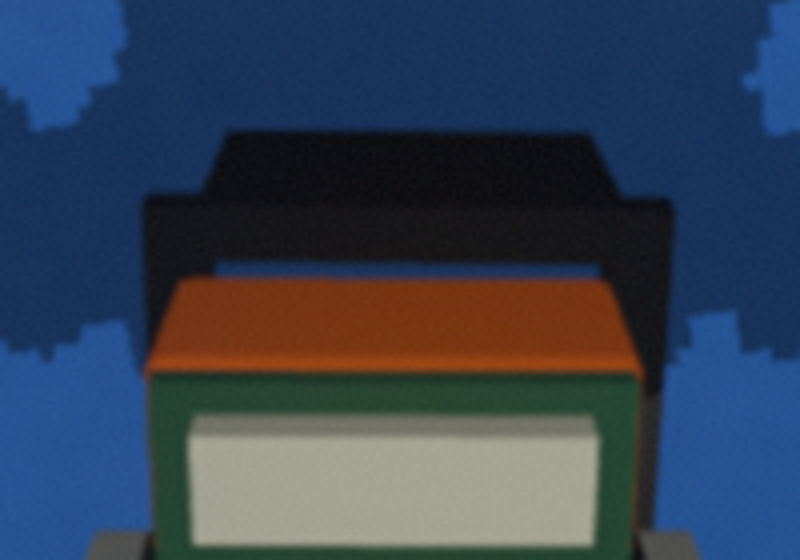

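```bash
cat > chk.py <<'E'
from h import *
import pickle
s,i=pickle.load(open('pics/w17.pkl','rb'))
f=lambda x,y:((x+.5)/4-.5+230,(y+.5)/4-.5+170)
N=np.array([540.3,-233.8]);yaw=-.166
def loc(P): c,q=np.cos(yaw),np.sin(yaw); return ((P[:,:2]-N)@np.array([[c,-q],[q,c]])).round(1)
print('wall top outer z58 (-37,+-22)',loc(atz(i,[f(205,196),f(620,196)],58)))
print('wall top inner z58 (-31)',loc(atz(i,[f(215,262),f(600,262)],58)))
print('lips outer z30 +-32',loc(atz(i,[f(145,300),f(668,300)],30)))
print('lips inner z30 +-24',loc(atz(i,[f(215,270),f(602,270)],30)))
b=s['eef_pos'][2]-12.8
print('module bottom front (-29,+-22)',b,loc(atz(i,[f(183,278),f(611,278)],b)))
print('module top front',loc(atz(i,[f(147,373),f(643,373)],b+24)))
print('tcp',loc(s['eef_pos'][None]))
E
python3 chk.py
```

```text
wall top outer z58 (-37,+-22) [[-38.5 -20.6]
 [-38.7  21.7]]
wall top inner z58 (-31) [[-31.4 -19.8]
 [-31.6  20. ]]
lips outer z30 +-32 [[-17.5 -31.8]
 [-17.7  32.4]]
lips inner z30 +-24 [[-21.4 -23. ]
 [-21.6  24.1]]
module bottom front (-29,+-22) 61.42938756373091 [[-30.8 -22.7]
 [-31.   20.7]]
module top front [[-30.  -23. ]
 [-30.2  20.6]]
tcp [[-1.9 -2.3]]
```

>>> servo_tool --rows '[{"dx":0,"dy":-0.0013,"dz":0.0019,"wx":0,"wy":0,"wz":0,"fingers":1},{"dx":0,"dy":0,"dz":0,"wx":0,"wy":0,"wz":0,"fingers":1},{"dx":0,"dy":0,"dz":0,"wx":0,"wy":0,"wz":0,"fingers":1}]'

```text
clock: 22.9
eef_pos: [539.3, -234.6, 74.4]
tool_rot: [-1.396, 1.571, 0.013]
force: [-0.4, 1.3, -1.1]
width: 42.8
```

```bash
python3 w.py w17; python3 - <<'E'
from h import *
t=cv2.imread('pics/w17.png')
cv2.imwrite('pics/w17b.png',cv2.resize(t[170:310,230:430],None,fx=4,fy=4,interpolation=cv2.INTER_CUBIC))
E
```

```text
t22.90 pos [ 539.3 -234.6   74.4] rot [-1.396  1.571  0.013] F [-0.4  1.3 -1.1] w42.8
[ 0.85  0.9  -0.83  1.81  0.87  0.85  1.  ]
```

View pics/w17b.png

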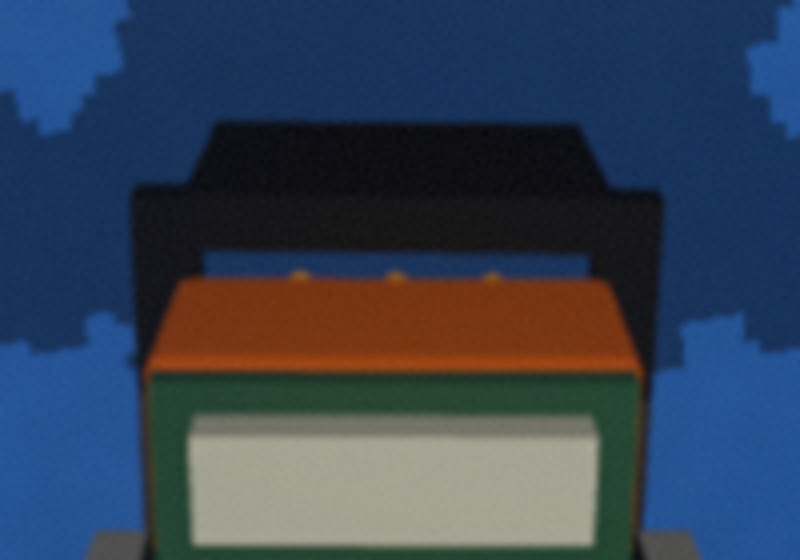

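```bash
sed -i 's/f(215,262),f(600,262)/f(203,250),f(590,250)/; s/f(205,196),f(620,196)/f(190,187),f(607,187)/; s/f(215,270),f(602,270)/f(203,262),f(590,262)/; s/f(145,300),f(668,300)/f(133,290),f(657,290)/' chk.py; python3 chk.py; python3 - <<'E'
from h import *
st()
E
```

```text
wall top outer z58 (-37,+-22) [[-38.4 -20.8]
 [-38.6  21.8]]
wall top inner z58 (-31) [[-31.6 -19.7]
 [-31.8  20.3]]
lips outer z30 +-32 [[-17.6 -31.8]
 [-17.9  32.3]]
lips inner z30 +-24 [[-21.3 -23.1]
 [-21.5  24. ]]
module bottom front (-29,+-22) 61.5891567137395 [[-29.8 -21.4]
 [-30.   22.1]]
module top front [[-29.  -21.6]
 [-29.2  21.9]]
tcp [[-0.9 -0.9]]
t22.95 pos [ 539.3 -234.7   74.4] rot [-2.13   1.571 -0.721] F [ 0.4 -0.2 -2.6] w42.6
```

>>> servo_tool --rows '[{"dx":0.009,"dy":0,"dz":0,"wx":0,"wy":0,"wz":0,"fingers":1},{"dx":0.009,"dy":0,"dz":0,"wx":0,"wy":0,"wz":0,"fingers":1},{"dx":0,"dy":0,"dz":0,"wx":0,"wy":0,"wz":0,"fingers":1}]'

```text
clock: 23.32
eef_pos: [538.8, -234.6, 60.0]
tool_rot: [1.325, 1.57, 2.734]
force: [-0.0, -0.3, -0.9]
width: 42.7
```

>>> servo_tool --rows '[{"dx":0.01,"dy":0,"dz":0,"wx":0,"wy":0,"wz":0,"fingers":1},{"dx":0.01,"dy":0,"dz":0,"wx":0,"wy":0,"wz":0,"fingers":1},{"dx":0,"dy":0,"dz":0,"wx":0,"wy":0,"wz":0,"fingers":1}]'

```text
clock: 23.7
eef_pos: [538.8, -234.6, 45.0]
tool_rot: [1.375, 1.57, 2.784]
force: [-0.2, -0.3, -1.2]
width: 42.5
```

>>> servo_tool --rows '[{"dx":0.007,"dy":0,"dz":0,"wx":0,"wy":0,"wz":0,"fingers":1},{"dx":0.004,"dy":0,"dz":0,"wx":0,"wy":0,"wz":0,"fingers":1},{"dx":0,"dy":0,"dz":0,"wx":0,"wy":0,"wz":0,"fingers":1}]'

```text
clock: 24.08
eef_pos: [539.1, -234.6, 37.3]
tool_rot: [1.384, 1.57, 2.793]
force: [0.1, -0.3, -1.0]
width: 42.7
```

```bash
python3 w.py w18
```

```text
t24.07 pos [ 539.1 -234.6   37.3] rot [1.384 1.57  2.793] F [ 0.1 -0.3 -1. ] w42.7
[ 0.83  0.94 -0.78  1.82  0.93  0.79  0.96]
```

View pics/w18.png

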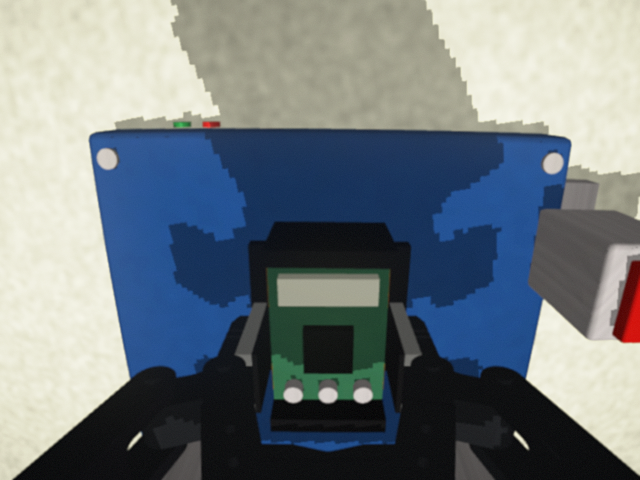

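>>> servo_tool --rows '[{"dx":0.002,"dy":0,"dz":0,"wx":0,"wy":0,"wz":0,"fingers":1},{"dx":0,"dy":0,"dz":0,"wx":0,"wy":0,"wz":0,"fingers":1}]'

```text
clock: 24.38
eef_pos: [539.5, -234.7, 36.8]
tool_rot: [-2.171, 1.57, -0.762]
force: [-0.5, -0.1, 5.6]
width: 42.9
```

Contact with the nest floor (+5.6 N). Release.

>>> servo_tool --rows '[{"dx":0,"dy":0,"dz":0,"wx":0,"wy":0,"wz":0,"fingers":0.3},{"dx":0,"dy":0,"dz":0,"wx":0,"wy":0,"wz":0,"fingers":0.2},{"dx":-0.02,"dy":0,"dz":0,"wx":0,"wy":0,"wz":0,"fingers":0.2},{"dx":-0.06,"dy":0,"dz":0,"wx":0,"wy":0,"wz":0,"fingers":0.2},{"dx":-0.04,"dy":0,"dz":0,"wx":0,"wy":0,"wz":0,"fingers":0.2}]'

```text
clock: 25.0
eef_pos: [540.1, -234.3, 128.7]
tool_rot: [-1.43, 1.569, -0.021]
force: [0.5, 0.1, 0.4]
width: 68.7
```

```bash
python3 w.py w19
```

```text
t25.00 pos [ 540.1 -234.3  128.7] rot [-1.43   1.569 -0.021] F [0.5 0.1 0.4] w68.7
[ 0.88  0.83 -0.89  1.78  0.79  0.93  1.06]
```

View pics/w19.png

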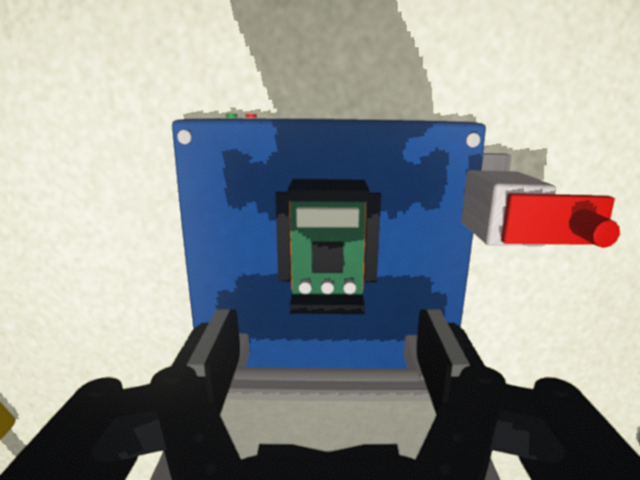

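>>> servo_tool --rows '[{"dx":-0.06,"dy":0,"dz":0,"wx":0,"wy":0,"wz":0,"fingers":0.4},{"dx":-0.08,"dy":0,"dz":0,"wx":0,"wy":0,"wz":0,"fingers":0.5},{"dx":-0.08,"dy":0,"dz":0,"wx":0,"wy":0,"wz":0,"fingers":0.5},{"dx":-0.02,"dy":0,"dz":0,"wx":0,"wy":0,"wz":0,"fingers":0.5}]'

```text
clock: 25.55
eef_pos: [541.2, -233.9, 311.1]
tool_rot: [-1.69, 1.563, -0.281]
force: [0.5, 0.3, -0.3]
width: 42.6
```

```bash
python3 - <<'E'
from h import *
s=st();print(s['qpos'].round(2))
s['eef_pos'][2]=308
rows(s,[615,-246.5,308],-.168,15,4,flip=True)
E
```

```text
t25.55 pos [ 541.2 -233.9  311.1] rot [-1.69   1.563 -0.281] F [ 0.5  0.3 -0.3] w42.6
[ 0.96  0.64 -1.04  1.58  0.57  1.25  1.24]
[0.0, -0.0067, -0.0] [1.004, 0.003, 0.004]
[0.0, -0.0066, 0.0007] [1.004, 0.003, 0.004]
[0.0, -0.0065, 0.0013] [1.004, 0.003, 0.004]
[0.0, -0.0063, 0.002] [1.004, 0.003, 0.004]
[0.0, -0.0061, 0.0027] [1.004, 0.003, 0.004]
[0.0, -0.0058, 0.0033] [1.004, 0.003, 0.004]
[0.0, -0.0054, 0.0039] [1.004, 0.003, 0.004]
[0.0, -0.005, 0.0044] [1.004, 0.003, 0.004]
[0.0, -0.0045, 0.0049] [1.004, 0.003, 0.004]
[0.0, -0.0039, 0.0054] [1.004, 0.003, 0.004]
[0.0, -0.0033, 0.0058] [1.004, 0.003, 0.004]
[0.0, -0.0027, 0.0061] [1.004, 0.003, 0.004]
[0.0, -0.0021, 0.0063] [1.004, 0.003, 0.004]
[0.0, -0.0014, 0.0065] [1.004, 0.003, 0.004]
[0.0, -0.0007, 0.0066] [1.004, 0.003, 0.004]
row step mm 4.990563641092055
```

>>> servo_tool --rows '[{"dx":0,"dy":-0.0067,"dz":0,"wx":1,"wy":0,"wz":0,"fingers":0.5},{"dx":0,"dy":-0.0066,"dz":0.0007,"wx":1,"wy":0,"wz":0,"fingers":0.5},{"dx":0,"dy":-0.0065,"dz":0.0013,"wx":1,"wy":0,"wz":0,"fingers":0.5},{"dx":0,"dy":-0.0063,"dz":0.002,"wx":1,"wy":0,"wz":0,"fingers":0.5},{"dx":0,"dy":-0.0061,"dz":0.0027,"wx":1,"wy":0,"wz":0,"fingers":0.5}]'

```text
clock: 26.18
eef_pos: [563.3, -238.7, 305.5]
tool_rot: [2.025, 1.569, 2.907]
force: [0.1, -0.9, 0.2]
width: 42.4
```

>>> servo_tool --rows '[{"dx":0,"dy":-0.0058,"dz":0.0033,"wx":1,"wy":0,"wz":0,"fingers":0.5},{"dx":0,"dy":-0.0054,"dz":0.0039,"wx":1,"wy":0,"wz":0,"fingers":0.5},{"dx":0,"dy":-0.005,"dz":0.0044,"wx":1,"wy":0,"wz":0,"fingers":0.5},{"dx":0,"dy":-0.0045,"dz":0.0049,"wx":1,"wy":0,"wz":0,"fingers":0.5},{"dx":0,"dy":-0.0039,"dz":0.0054,"wx":1,"wy":0,"wz":0,"fingers":0.5}]'

```text
clock: 26.8
eef_pos: [588.0, -242.7, 305.4]
tool_rot: [2.461, 1.569, 2.82]
force: [0.0, -0.0, -0.9]
width: 42.5
```

>>> servo_tool --rows '[{"dx":0,"dy":-0.0033,"dz":0.0058,"wx":1,"wy":0,"wz":0,"fingers":0.5},{"dx":0,"dy":-0.0027,"dz":0.0061,"wx":1,"wy":0,"wz":0,"fingers":0.5},{"dx":0,"dy":-0.0021,"dz":0.0063,"wx":1,"wy":0,"wz":0,"fingers":0.5},{"dx":0,"dy":-0.0014,"dz":0.0065,"wx":1,"wy":0,"wz":0,"fingers":0.5},{"dx":0,"dy":-0.0007,"dz":0.0066,"wx":1.06,"wy":0,"wz":0,"fingers":0.5}]'

```text
out of range: row 5 has 1.06, outside -1 to 1
```

>>> servo_tool --rows '[{"dx":0,"dy":0,"dz":0,"wx":0,"wy":0,"wz":0,"fingers":0.5}]'

```text
clock: 26.92
eef_pos: [588.2, -242.6, 305.6]
tool_rot: [2.582, 1.57, 2.945]
force: [0.4, 0.4, -0.8]
width: 42.5
```

```bash
python3 w.py w20;python3 sc.py s20
```

```text
t26.93 pos [ 588.2 -242.6  305.6] rot [2.582 1.57  2.945] F [ 0.4  0.4 -0.8] w42.5
[ 0.76  0.63 -0.73  1.45  0.43  1.23  0.34]
t26.98 pos [ 588.  -242.7  305.6] rot [2.593 1.57  2.958] F [ 0.2 -0.1 -0.3] w42.9
[ 0.76  0.63 -0.73  1.45  0.43  1.23  0.34]
```

View pics/w20.png

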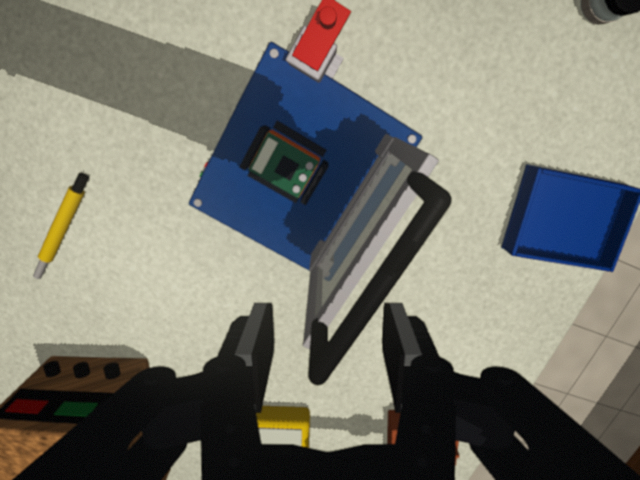

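View pics/s20.png

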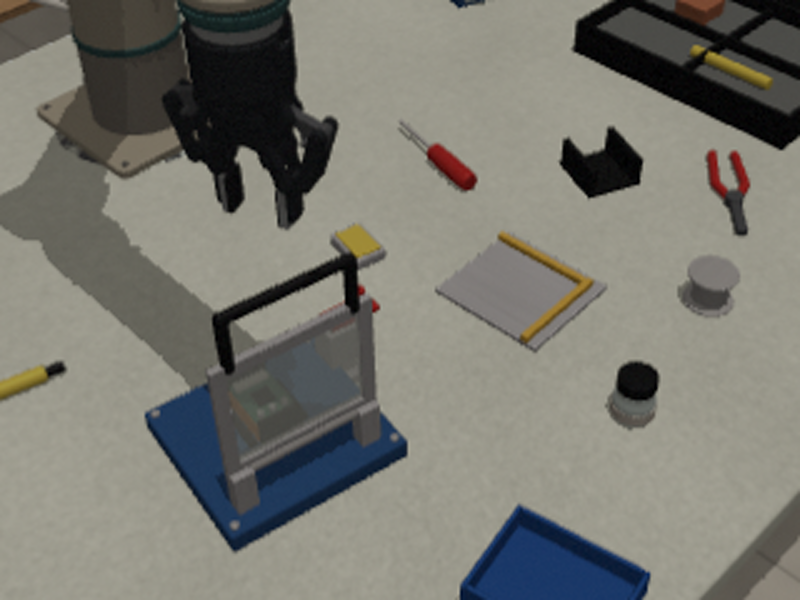

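```bash
python3 - <<'E'
from h import *
import pickle
s,i=pickle.load(open('pics/w20.pkl','rb'))
for z in (251,): P=atz(i,[(436,198),(319,370)],z);print(P,P.mean(0))
s=st()
rows(s,[615,-246.5,300],-.168,5,4,flip=True)
E
```

```text
[[ 626.10909473 -187.69212741  251.        ]
 [ 606.92585788 -303.98898359  251.        ]] [ 616.51747631 -245.8405555   251.        ]
t27.02 pos [ 588.  -242.7  305.7] rot [2.514 1.57  2.878] F [-0.4  0.4  0.2] w42.5
[0.0015, -0.0035, 0.0064] [1.016, -0.002, -0.001]
[0.0015, -0.0028, 0.0067] [1.016, -0.002, -0.001]
[0.0015, -0.0021, 0.007] [1.016, -0.002, -0.001]
[0.0015, -0.0013, 0.0071] [1.016, -0.002, -0.001]
[0.0015, -0.0006, 0.0072] [1.016, -0.002, -0.001]
row step mm 5.571810452752282
```

Bar middle ≈ (616.5, −246, 251), agreeing with the pose in which it was released. Finish the turn over it.

>>> servo_tool --rows '[{"dx":0,"dy":-0.0035,"dz":0.0064,"wx":1,"wy":0,"wz":0,"fingers":0.5},{"dx":0,"dy":-0.0028,"dz":0.0069,"wx":1,"wy":0,"wz":0,"fingers":0.5},{"dx":0,"dy":-0.0021,"dz":0.0074,"wx":1,"wy":0,"wz":0,"fingers":0.5},{"dx":0,"dy":-0.0013,"dz":0.0075,"wx":1,"wy":0,"wz":0,"fingers":0.5},{"dx":0,"dy":-0.0006,"dz":0.0076,"wx":1,"wy":0,"wz":0,"fingers":0.5}]'

```text
clock: 27.65
eef_pos: [616.2, -246.6, 305.9]
tool_rot: [2.837, 1.57, 2.673]
force: [-0.5, -0.0, -0.2]
width: 42.6
```

>>> servo_tool --rows '[{"dx":0,"dy":0,"dz":0,"wx":0.08,"wy":0,"wz":0,"fingers":0.5},{"dx":0,"dy":0,"dz":0,"wx":0,"wy":0,"wz":0,"fingers":0.5}]'

```text
clock: 27.9
eef_pos: [616.1, -246.5, 306.0]
tool_rot: [2.929, 1.57, 2.761]
force: [0.3, 0.2, -0.0]
width: 42.7
```

```bash
python3 w.py w21; python3 - <<'E'
from h import *
s=st()
rows(s,[616.5,-246.5,238],-.168,2,4,flip=True)
E
```

```text
t27.90 pos [ 616.1 -246.5  306. ] rot [2.929 1.57  2.761] F [ 0.3  0.2 -0. ] w42.7
[ 0.66  0.64 -0.59  1.36  0.36  1.24 -0.12]
t27.95 pos [ 616.1 -246.6  306. ] rot [2.939 1.57  2.771] F [-0.9 -0.4 -0.1] w42.4
[0.0453, 0.0001, 0.0003] [-0.003, -0.002, -0.0]
[0.0453, 0.0001, 0.0003] [-0.003, -0.002, -0.0]
row step mm 34.00709007872206
```

View pics/w21.png

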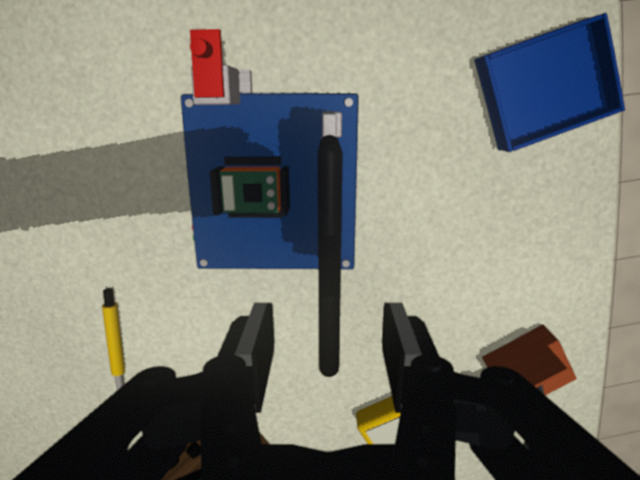

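>>> servo_tool --rows '[{"dx":0.0453,"dy":0,"dz":0.0003,"wx":0,"wy":0,"wz":0,"fingers":0.5},{"dx":0.0453,"dy":0,"dz":0.0003,"wx":0,"wy":0,"wz":0,"fingers":0.5},{"dx":0,"dy":0,"dz":0,"wx":0,"wy":0,"wz":0,"fingers":0.7},{"dx":0,"dy":0,"dz":0,"wx":0,"wy":0,"wz":0,"fingers":1},{"dx":0,"dy":0,"dz":0,"wx":0,"wy":0,"wz":0,"fingers":1}]'

```text
clock: 28.58
eef_pos: [617.3, -246.8, 239.3]
tool_rot: [-0.105, 1.569, -0.276]
force: [-0.3, 0.3, -1.8]
width: 9.5
```

```bash
python3 - <<'E'
from h import *
s=st();R=toolR(s);print(R.round(3))
def arc(a,r=185,yaw=-.168):
    u=np.array([np.cos(yaw),np.sin(yaw),0])
    P=np.array([u*(-r*np.cos(t))+np.array([0,0,r*np.sin(t)]) for t in a])
    return (np.diff(P,axis=0)@R/750).round(4)
for r in arc(np.linspace(1.565,0,17)).tolist(): print(r)
E
```

```text
t28.57 pos [ 617.3 -246.8  239.3] rot [-0.105  1.569 -0.276] F [-0.3  0.3 -1.8] w9.5
[[ 0.001  0.169  0.986]
 [-0.     0.986 -0.169]
 [-1.    -0.     0.002]]
[0.0013, -0.0001, -0.0241]
[0.0036, -0.0001, -0.0238]
[0.0059, -0.0, -0.0234]
[0.0082, -0.0, -0.0227]
[0.0104, -0.0, -0.0218]
[0.0124, -0.0, -0.0207]
[0.0144, -0.0, -0.0193]
[0.0162, -0.0, -0.0178]
[0.0179, -0.0, -0.0162]
[0.0194, -0.0, -0.0144]
[0.0207, -0.0, -0.0124]
[0.0218, -0.0, -0.0103]
[0.0227, -0.0, -0.0081]
[0.0234, -0.0, -0.0059]
[0.0239, -0.0, -0.0036]
[0.0241, 0.0, -0.0012]
```

>>> servo_tool --rows '[{"dx":0.0013,"dy":0,"dz":-0.0241,"wx":0,"wy":0,"wz":0,"fingers":1},{"dx":0.0036,"dy":0,"dz":-0.0238,"wx":0,"wy":0,"wz":0,"fingers":1},{"dx":0.0059,"dy":0,"dz":-0.0234,"wx":0,"wy":0,"wz":0,"fingers":1},{"dx":0.0082,"dy":0,"dz":-0.0227,"wx":0,"wy":0,"wz":0,"fingers":1},{"dx":0.0104,"dy":0,"dz":-0.0218,"wx":0,"wy":0,"wz":0,"fingers":1}]'

```text
clock: 29.2
eef_pos: [534.5, -232.4, 219.9]
tool_rot: [-0.157, 1.561, -0.327]
force: [1.0, 0.8, 5.6]
width: 9.6
```

>>> servo_tool --rows '[{"dx":0.0124,"dy":0,"dz":-0.0207,"wx":0,"wy":0,"wz":0,"fingers":1},{"dx":0.0144,"dy":0,"dz":-0.0193,"wx":0,"wy":0,"wz":0,"fingers":1},{"dx":0.0162,"dy":0,"dz":-0.0178,"wx":0,"wy":0,"wz":0,"fingers":1},{"dx":0.0179,"dy":0,"dz":-0.0162,"wx":0,"wy":0,"wz":0,"fingers":1},{"dx":0.0194,"dy":0,"dz":-0.0144,"wx":0,"wy":0,"wz":0,"fingers":1}]'

```text
clock: 29.82
eef_pos: [466.8, -220.6, 157.7]
tool_rot: [-0.349, 1.567, -0.519]
force: [-0.5, 0.3, 1.8]
width: 9.3
```

>>> servo_tool --rows '[{"dx":0.0207,"dy":0,"dz":-0.0124,"wx":0,"wy":0,"wz":0,"fingers":1},{"dx":0.0218,"dy":0,"dz":-0.0103,"wx":0,"wy":0,"wz":0,"fingers":1},{"dx":0.0227,"dy":0,"dz":-0.0081,"wx":0,"wy":0,"wz":0,"fingers":1},{"dx":0.0234,"dy":0,"dz":-0.0059,"wx":0,"wy":0,"wz":0,"fingers":1}]'

```text
clock: 30.32
eef_pos: [438.4, -215.7, 90.2]
tool_rot: [-1.699, 1.57, -1.869]
force: [-3.0, 1.2, 2.0]
width: 10.0
```

```bash
python3 - <<'E'
from h import *
st()
E
```

```text
t30.32 pos [ 438.4 -215.7   90.2] rot [-1.699  1.57  -1.869] F [-3.   1.2  2. ] w10.0
```

>>> servo_tool --rows '[{"dx":0.018,"dy":0,"dz":-0.0028,"wx":0,"wy":0,"wz":0,"fingers":1},{"dx":0.016,"dy":0,"dz":-0.0014,"wx":0,"wy":0,"wz":0,"fingers":1},{"dx":0.01,"dy":0,"dz":-0.0006,"wx":0,"wy":0,"wz":0,"fingers":1},{"dx":0.004,"dy":0,"dz":0,"wx":0,"wy":0,"wz":0,"fingers":1},{"dx":0.003,"dy":0,"dz":0,"wx":0,"wy":0,"wz":0,"fingers":1}]'

```text
clock: 30.95
eef_pos: [434.0, -215.0, 51.5]
tool_rot: [-2.936, 1.568, -3.106]
force: [-6.7, 2.2, 5.0]
width: 9.5
```

>>> servo_tool --rows '[{"dx":0,"dy":0,"dz":0,"wx":0,"wy":0,"wz":0,"fingers":1}]'

```text
clock: 31.08
eef_pos: [434.0, -215.0, 51.3]
tool_rot: [-3.02, 1.568, 3.093]
force: [-4.7, 2.0, -0.1]
width: 9.6
```

>>> servo_tool --rows '[{"dx":0.003,"dy":0,"dz":0,"wx":0,"wy":0,"wz":0,"fingers":1},{"dx":0.003,"dy":0,"dz":0,"wx":0,"wy":0,"wz":0,"fingers":1},{"dx":0,"dy":0,"dz":0,"wx":0,"wy":0,"wz":0,"fingers":1}]'

```text
clock: 31.45
eef_pos: [433.8, -215.0, 47.6]
tool_rot: [-2.76, 1.568, -2.93]
force: [-5.8, 3.5, 9.2]
width: 9.5
```

```bash
python3 w.py w22; python3 sc.py s22
```

```text
t31.45 pos [ 433.8 -215.    47.6] rot [-2.76   1.568 -2.93 ] F [-5.8  3.5  9.2] w9.5
[ 0.64  0.73 -0.36  2.11  0.64  0.41 -0.39]
t31.50 pos [ 433.8 -215.    47.6] rot [-2.775  1.568 -2.945] F [-6.5  4.4  9.5] w9.6
[ 0.64  0.73 -0.36  2.11  0.64  0.41 -0.39]
```

View pics/s22.png

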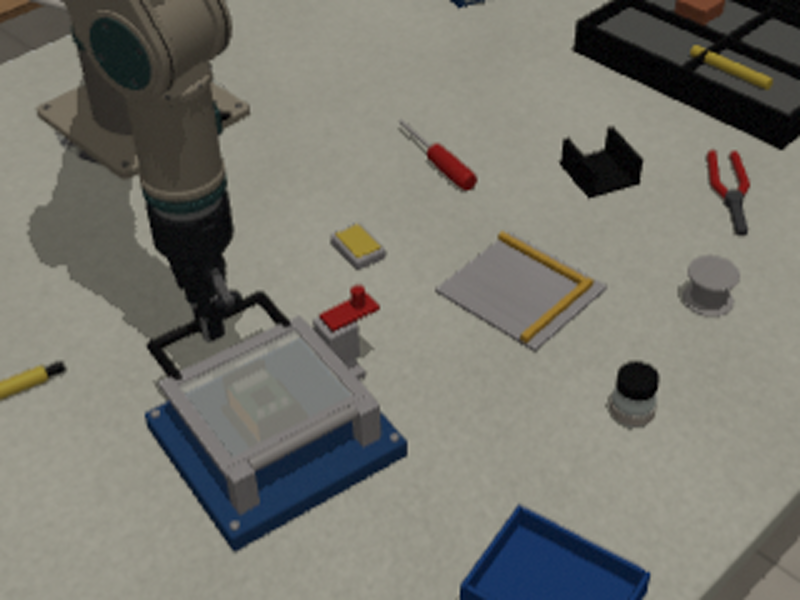

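>>> servo_tool --rows '[{"dx":0.003,"dy":0,"dz":0,"wx":0,"wy":0,"wz":0,"fingers":1},{"dx":0,"dy":0,"dz":0,"wx":0,"wy":0,"wz":0,"fingers":1}]'

```text
clock: 31.8
eef_pos: [433.8, -215.1, 47.1]
tool_rot: [-2.238, 1.567, -2.408]
force: [-10.3, 5.6, 29.8]
width: 9.6
```

>>> servo_tool --rows '[{"dx":-0.003,"dy":0,"dz":0,"wx":0,"wy":0,"wz":0,"fingers":1},{"dx":0,"dy":0,"dz":0,"wx":0,"wy":0,"wz":0,"fingers":0.7},{"dx":0,"dy":0,"dz":0,"wx":0,"wy":0,"wz":0,"fingers":0.5},{"dx":0,"dy":0,"dz":0,"wx":0,"wy":0,"wz":0,"fingers":0.5}]'

```text
clock: 32.3
eef_pos: [436.3, -215.8, 46.8]
tool_rot: [-0.098, 1.569, -0.268]
force: [0.8, -0.2, 0.4]
width: 43.0
```

```bash
python3 w.py w23
```

```text
t32.30 pos [ 436.3 -215.8   46.8] rot [-0.098  1.569 -0.268] F [ 0.8 -0.2  0.4] w43.0
[ 0.64  0.73 -0.36  2.1   0.64  0.41 -0.39]
```

View pics/w23.png

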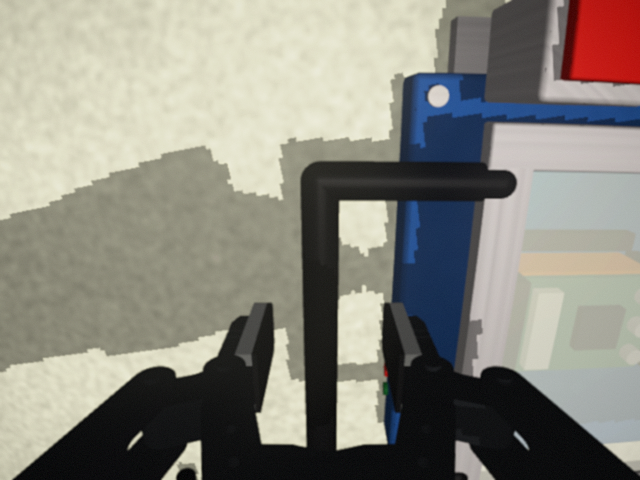

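Fingers are clear of the bar on both sides (bar at column ~320, pads at ~265 and ~390). Retreat straight up.

>>> servo_tool --rows '[{"dx":-0.03,"dy":0,"dz":0,"wx":0,"wy":0,"wz":0,"fingers":0.5},{"dx":-0.06,"dy":0,"dz":0,"wx":0,"wy":0,"wz":0,"fingers":0.5},{"dx":-0.08,"dy":0,"dz":0,"wx":0,"wy":0,"wz":0,"fingers":0.5},{"dx":-0.06,"dy":0,"dz":0,"wx":0,"wy":0,"wz":0,"fingers":0.5},{"dx":0,"dy":0,"dz":0,"wx":0,"wy":0,"wz":0,"fingers":0.5}]'

```text
clock: 32.98
eef_pos: [437.7, -216.3, 222.4]
tool_rot: [-0.287, 1.563, -0.458]
force: [-0.5, 0.3, -0.6]
width: 42.7
```

```bash
python3 w.py w24; python3 - <<'E'
from h import *
im=ctrl.get_image('scene')[:,:,::-1]
cv2.imwrite('pics/s24.png',cv2.resize(im[240:350,200:330],None,fx=6,fy=5.4,interpolation=cv2.INTER_CUBIC))
E
```

```text
t32.98 pos [ 437.7 -216.3  222.4] rot [-0.287  1.563 -0.458] F [-0.5  0.3 -0.6] w42.7
[ 0.85  0.47 -0.63  1.96  0.37  0.82 -0.16]
```

View pics/w24.png

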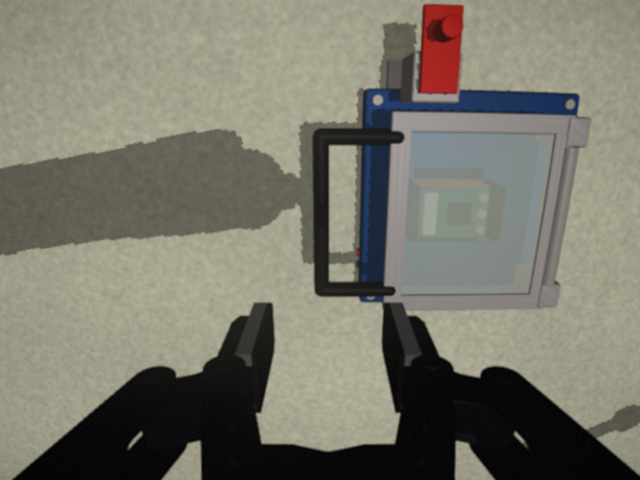

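View pics/s24.png

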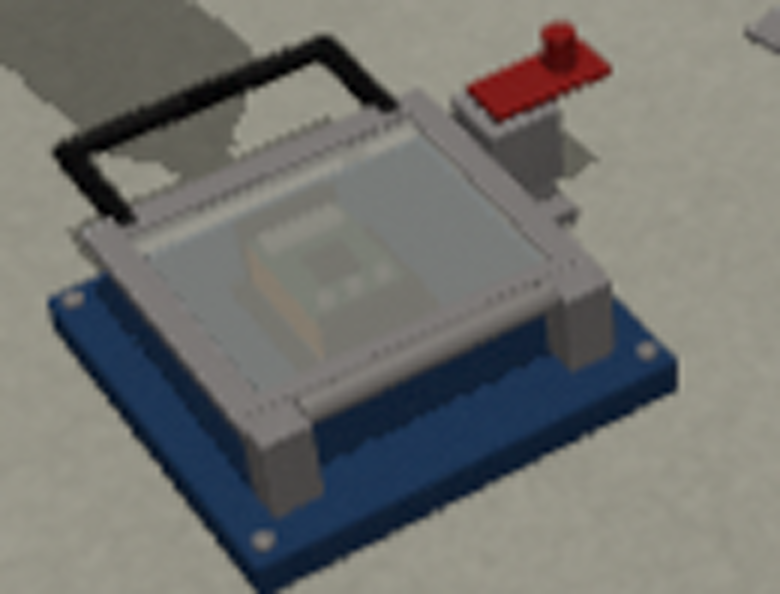

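```bash
python3 - <<'E'
from h import *
s=st();print(np.abs(s['qd']).max())
print(ctrl.finish_job())
E
```

```text
t33.08 pos [ 435.1 -215.8  219.1] rot [-1.153  1.57  -1.324] F [-0.2 -1.2  0.2] w42.7
0.02999102477450298
the job is handed in; nothing more can be done
None
```

I did all the steps in order and handed the job in at 33 s of the 72 s allowed; `finish_job` gives no verdict. I slid the catch out, stood the lid up, squared the module and let go of it, laid it in the nest, then closed the lid and let go.

**What the last checks showed**
- **Catch:** I pulled it about 28 mm, and the pictures show the tongue clear of the lid. I did not read the joint itself.
- **Lid:** it stood upright, at about 1.57 rad from the handle bar's position. I closed it at roughly 0.8 rad/s and pressed until it hit its stop, where the force rose to about 30 N. After I let go, the handle was in the same pixels as in the first picture.
- **Squaring:** the module met both fences with contact force. In the picture its centre was at about (-29.2, -22.3) mm in the corner frame, where the target is (-29, -22).
- **Nest:** before lowering, the module was centred over the nest to about 0.5 mm. It went in without touching the walls and met the floor with 5.6 N. The final pictures show it flat between the walls under the shut lid.
- **Other things:** I touched none of the bystanders. At hand-in the open gripper was about 150 mm above the handle.

**Where measurements disagreed**
- **Module position in the gripper:** the picture and the arm's own position differed by up to about 3 mm, mainly because the board sits lower than the stated 32 mm height. I went by the wrist camera, measuring the module against the nest in the same picture.
- **Tester origin and nest:** the nest centre is about 8 mm in front of the tester's origin. I measured it directly rather than assuming they coincide.

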